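# Right the spice drawer

### The job

Somebody pushed the spice drawer into its clear-topped sleeve back to front, so it does not go home, and some of its tins have fallen over in it or rolled out onto the worktop. Draw the drawer right out, stand every fallen or stray tin upright, lid up, in the drawer's lane with the others, then turn the drawer round and slide it back fully home with its knob facing out and all the tins still standing. Do not disturb the other things on the worktop.

Things in the scene. Friction and masses are not known exactly. Their poses are not given: they have to be found in the camera images.
- sleeve: white sleeve screwed to the worktop, 252 long x 76 wide x 60 mm high; clear roof 4 mm thick, side walls and back wall 8 mm thick, no floor of its own (the drawer slides on the worktop). Inside: 60 wide, 56 high, 244 mm deep. Origin on the worktop under its middle; x runs along it towards the closed back, z up
- mouth (a point): middle of the sleeve's open mouth, at x = -126 mm, z = 28 mm in the sleeve's frame; same axes. The mouth faces the robot's left (world +y) within 0.2 rad
- back_stop (a point): middle of the inner face of the sleeve's back wall, at x = +118 mm, z = 28 mm in the sleeve's frame
- drawer: loose spice drawer of pale wood, 0.3 to 0.5 kg, body 272 long x 52 mm wide. Origin under its middle, z up, x from front to tail. Between end blocks lies one open lane 236 long x 42 mm wide, floor 4 mm thick, side rails 5 mm thick with tops 8 mm above the worktop. Starts in the sleeve the wrong way round (x against the sleeve's), tail 50 to 65 mm out of the mouth
- front_block (a point): centre of the drawer's white front block (18 long x 52 wide x 34 mm high), at x = -127 mm, z = 17 mm on the drawer; can be gripped across its width from above. Put right and fully home, the drawer's x is along the sleeve's, its origin at x = -18 mm in the sleeve, and this block stands out of the mouth by 28 mm to its outer face
- tail_block (a point): centre of the drawer's plain brown tail block (18 long x 52 wide x 34 mm high, no knob), at x = +127 mm, z = 17 mm on the drawer; can be gripped the same way. Its outer face (x = +136 mm) touches the back wall when the drawer is fully home
- knob_tip (a point): outer end of the black knob (20 mm across, standing 20 mm out of the white front block), at x = -156 mm, z = 18 mm on the drawer. At the start the knob is inside, towards the back wall
- tin_red: red spice tin with steel lid and paper band, a cylinder 36 mm across and 46 mm long, 0.05 to 0.08 kg, filled, so it rolls little; origin at its centre, x along its axis towards the lid (upright: x points up, origin 23 mm above what it stands on). If present it lies on its side along the drawer's lane at the start.
- tin_yellow: yellow spice tin with steel lid and paper band, a cylinder 36 mm across and 46 mm long, 0.05 to 0.08 kg, filled, so it rolls little; origin at its centre, x along its axis towards the lid (upright: x points up, origin 23 mm above what it stands on). If present it lies on its side along the drawer's lane at the start, lid pointing the other way from the red one's.
- tin_green: green spice tin with steel lid and paper band, a cylinder 36 mm across and 46 mm long, 0.05 to 0.08 kg, filled, so it rolls little; origin at its centre, x along its axis towards the lid (upright: x points up, origin 23 mm above what it stands on). If present it lies on its side on the open worktop to the robot's left at the start.
- tin_orange: orange spice tin with steel lid and paper band, a cylinder 36 mm across and 46 mm long, 0.05 to 0.08 kg, filled, so it rolls little; origin at its centre, x along its axis towards the lid (upright: x points up, origin 23 mm above what it stands on). If present it lies on its side on the open worktop to the robot's left at the start, farther out than the green one.
- tin_blue: blue spice tin with steel lid and paper band, a cylinder 36 mm across and 46 mm long, 0.05 to 0.08 kg, filled, so it rolls little; origin at its centre, x along its axis towards the lid (upright: x points up, origin 23 mm above what it stands on). Always present; at the start it stands upright in the lane.
- mug: white mug, 80 mm across, 92 mm high; leave alone
- oil_bottle: green glass oil bottle, 60 mm across, 210 mm high; leave alone
- pepper_mill: dark wooden pepper mill, 52 mm across, 134 mm high; leave alone
- sugar_bowl: blue bowl, 84 mm across, 55 mm high; leave alone
- honey_jar: amber honey jar with yellow lid, 64 mm across, 85 mm high; leave alone
- spatula: wooden spatula lying on the worktop, 260 mm long; leave alone. Beyond it a fixed toaster (170 x 290 mm, 183 mm high) is centred 0.85 m ahead and 0.62 m to the left of the robot base
Mind the look-alikes: they are no part of the job. There is more than one size of the tin_green; the one meant has the size given above.

How it is judged:
On the way, in this order (a step that is already met when the one before it is completed fails the run):
1. the drawer is drawn right out of the sleeve ((horizontal distance between drawer and sleeve above 0.275 m or y of drawer in the frame of sleeve above 0.07 m or y of drawer in the frame of sleeve below -0.07 m)), for 0.2 s.
2. with the drawer out, every tin stands upright in its lane ((horizontal distance between drawer and sleeve above 0.275 m or y of drawer in the frame of sleeve above 0.07 m or y of drawer in the frame of sleeve below -0.07 m) and angle between each of tin_red, tin_yellow, tin_green, tin_orange, tin_blue's own x axis and vertical below 0.15 rad and x of tin_red in the frame of drawer between -0.115 and 0.115 m and y of tin_red in the frame of drawer between -0.012 and 0.012 m and z of tin_red in the frame of drawer between 0.021 and 0.034 m and x of tin_yellow in the frame of drawer between -0.115 and 0.115 m and y of tin_yellow in the frame of drawer between -0.012 and 0.012 m and z of tin_yellow in the frame of drawer between 0.021 and 0.034 m and x of tin_green in the frame of drawer between -0.115 and 0.115 m and y of tin_green in the frame of drawer between -0.012 and 0.012 m and z of tin_green in the frame of drawer between 0.021 and 0.034 m and x of tin_orange in the frame of drawer between -0.115 and 0.115 m and y of tin_orange in the frame of drawer between -0.012 and 0.012 m and z of tin_orange in the frame of drawer between 0.021 and 0.034 m and x of tin_blue in the frame of drawer between -0.115 and 0.115 m and y of tin_blue in the frame of drawer between -0.012 and 0.012 m and z of tin_blue in the frame of drawer between 0.021 and 0.034 m), for 0.2 s.
At the end, for the whole second after the job is handed in: the drawer is in the sleeve with its knob facing out of the mouth, pushed to within 6 mm of the back wall; every tin that is present stands upright (within 0.15 rad), lid up, on the floor of the drawer's lane; all is at rest (x of drawer in the frame of sleeve above -0.024 m and y of drawer in the frame of sleeve between -0.008 and 0.008 m and x of knob_tip in the frame of sleeve below -0.13 m and angle between the x axis of drawer and the x axis of sleeve, either way round below 0.06 rad and linear speed of each of drawer, tin_red, tin_yellow, tin_green, tin_orange, tin_blue below 0.02 m/s and angle between each of tin_red, tin_yellow, tin_green, tin_orange, tin_blue's own x axis and vertical below 0.15 rad and x of tin_red in the frame of drawer between -0.115 and 0.115 m and y of tin_red in the frame of drawer between -0.012 and 0.012 m and z of tin_red in the frame of drawer between 0.021 and 0.034 m and x of tin_yellow in the frame of drawer between -0.115 and 0.115 m and y of tin_yellow in the frame of drawer between -0.012 and 0.012 m and z of tin_yellow in the frame of drawer between 0.021 and 0.034 m and x of tin_green in the frame of drawer between -0.115 and 0.115 m and y of tin_green in the frame of drawer between -0.012 and 0.012 m and z of tin_green in the frame of drawer between 0.021 and 0.034 m and x of tin_orange in the frame of drawer between -0.115 and 0.115 m and y of tin_orange in the frame of drawer between -0.012 and 0.012 m and z of tin_orange in the frame of drawer between 0.021 and 0.034 m and x of tin_blue in the frame of drawer between -0.115 and 0.115 m and y of tin_blue in the frame of drawer between -0.012 and 0.012 m and z of tin_blue in the frame of drawer between 0.021 and 0.034 m); the robot touches nothing.
It fails at once if one of the other things on the worktop (mug, bottle, mill, bowl, jar, spatula) is moved by more than 3 cm (distance of any of mug, oil_bottle, pepper_mill, sugar_bowl, honey_jar, spatula from where it was at the start of the episode above 0.03 m).
Of tin_red, tin_yellow, tin_green, tin_orange only 2 to 4 are there at a start; the rules pass over those that are not, and their reading is None.
At some moment in a run one of drawer may be knocked a few centimetres aside while the robot is not near it.
Once in a run the grip may slacken for a moment while it holds something.
It also fails if it takes over 208 s, if anything falls off the work surface, if the arm or the gripper's body presses on something with over 40 N, if the wrist force passes 120 N, or if a joint passes its speed limit or range.

### The arm

A 6-joint arm with a two-finger parallel gripper is mounted at the origin on the work surface. World frame = base frame: x ahead of the robot, y to its left, z up, the work surface at z = 0. Lengths are in m, angles in rad, forces in N, time in s.
With the tool pointing down it reaches from about 0.375 to 0.975 m from the base axis. Payload 3.8 kg.
Tool frame: the origin (TCP) lies midway between the tips of the shut fingers; the grasp point (between the pads) lies 19 mm behind it; z points along the fingers, y is the line along which they close (so a half turn about z gives the same grasp; the last joint's range is limited). The gripper opens to 85 mm and grips with 20 to 120 N. Pads are 22 mm wide; open, the fingers measure 114 mm over their backs; the gripper's body (76 mm by 85 mm) begins 54 mm behind the grasp point. The pads swing forward as they close: fully open they stand 13 mm farther back than shut.
Start: joints at [-1.258, 0.264, 1.604, -0, 1.274, -0.037], TCP at [0.231, -0.634, 0.231] pointing down, gripper open.
Joint ranges: [-2.63, 2.63], [-0.94, 2.18], [0.31, 2.57], [-1.31, 4.45], [0, 2.66], [-2.55, 2.55]. Speed limits (rad/s): [2.57, 2.57, 3.14, 3.14, 3.14, 3.14].

### API

Orientations are given as a rotation vector (axis times angle).
In Python, from workcell import status, read_camera, workorder, masks_of gives the robot as it stands.
- The arm moves only by the tool drive_tool, never from a script. Its argument "rows" is a list of rows, each a list of 7 numbers: the turn, a rotation vector about the tool's x, y, z in degrees, then the shift along the tool's x, y, z in m, then the opening, from 0 (shut) to 1 (fully open). In form: [[ax, ay, az, tx, ty, tz, claw], ...]. A call has 1 to 8 rows; each row shifts and turns the commanded pose from where the row before left it, along the tool's axes as they then stand; what a row does not reach is not made up. A row lasts 1/12 s, in which the tool goes at most 41.7 mm and 7.16 degrees, less where a joint would pass 70% of its speed; a pose out of reach is approached as far as the arm can. A call is refused whole if a number of a shift passes 0.0417 or a number of a turn 7.16, either way. A call with a gripper value outside its range is refused whole. The fingers move at their own pace and stop on an object; "force" is the grip in N (left out, the last holds). Time passes only in rows, so rows that do not move let the fingers close. It gives the time, the measured TCP pose, the force, the opening and the grip force at its end, in the units of the state.
- status.read_state(): the state, without advancing time (a new reading comes with each control period).
- read_camera(name): name is "scene" or "top" or "wrist"; returns a dict with "color" (384x512x3 uint8, red, green, blue), "intrinsics" (3x3 intrinsics, pixels), "D" ([k1, k2, p1, p2, k3] as OpenCV has them; the pictures are not rectified), "world_from_camera" (4x4, takes a point from camera to world coordinates); the wrist camera has in their place "mount" (4x4, takes a point from camera to tool coordinates, whose origin is the TCP and whose axes are the flange's). Camera axes: x right, y up, looking along -z (the intrinsics and any distortion apply to the point x, -y, -z); pixel columns grow to the right and rows downward; lengths in m; the calibration is good to about 2 mm. A picture is of the moment at which its call begins: read the wrist's pose just before it. There is no depth.
- workorder.finish_job(): hands the job in; it is judged then, once.
Trained networks look in a picture, given as the dict that the camera call returned (one of the last four; its "shot" number tells which), for a name from the list of things; names that differ only in an ending like _2 or _b are one class to them, and where a whole thing is asked for, a point or a joint stands for the part that bears it (a point fixed in the world has none). Each returns a list of dicts, best first, with "score" (0 to 1); they miss things now and then, are a little off and sometimes report something else, mostly with a low value. They report only what shows in the picture. A call takes as long as a camera call. They do not tell look-alikes from the thing itself.
- masks_of(picture, name): "mask" (384x512 bool, what is visible of it) and "bbox" ([left, top, right, bottom] in pixels, round what is visible of it).
The state is a dict: "time": time; "q": joint angles; "joint_vel": joint speeds; "joint_torque": joint torques, N m; "tool_pos": TCP position; "tcp_rot": TCP orientation; "wrist_force": force on the tool from outside, world axes, zero at the start; "torque": the same for the moment, N m; "width": opening from 0.0 (shut) to 1.0 (fully open); "grip_force": force on a finger pad.
Only numpy, scipy, OpenCV 4.12 (cv2) and the standard library are available. Lean on these libraries where they do the work, as an engineer would, in place of code of your own. Each camera call takes 0.05 s, during which the arm holds its last target. There are 200 camera calls.

## Working session

There is one attempt and no reset: what is moved stays moved. The work goes in short steps, Python scripts to look and compute and a tool call to move; the robot and the scene stay as the last step left them, time stands still between calls to the robot, and variables do not carry over. Pictures are saved under pics/ and viewed, at most 14 in all, crops included, and the job is handed in when it is done.

Besides the shell and the picture viewer there is one more tool, called after "Emit:" in YAML: its name, and indented under it one key for each argument. drive_tool: Moves the arm, as the interface text tells. Its arguments: {"type":"object","properties":{"rows":{"type":"array"},"force":{"type":"number"}},"required":["rows"]}

```bash
ls; mkdir -p pics; python3 - <<'E'
from workcell import status, read_camera, workorder, masks_of
import cv2,numpy as np
print(status.read_state())
for n in ("scene","top"):
    p=read_camera(n); cv2.imwrite(f"pics/{n}0.png",cv2.cvtColor(p["color"],cv2.COLOR_RGB2BGR))
    print(n,p["intrinsics"].tolist() if hasattr(p["intrinsics"],'tolist') else p["intrinsics"],p["D"],np.round(p["world_from_camera"],4).tolist())
    for o in ["sleeve","drawer","tin_red","tin_yellow","tin_green","tin_orange","tin_blue"]:
        print(o,[(round(d["score"],2),d["bbox"]) for d in masks_of(p,o)])
E
```

```text
pics
{'time': 0.0, 'q': array([-1.25786576e+00,  2.64771176e-01,  1.60534476e+00,  4.81011113e-06,
        1.27367925e+00, -3.68883706e-02]), 'joint_vel': array([ 0.00039838, -0.00131888,  0.00099478,  0.00226773, -0.00063681,
       -0.00046217]), 'joint_torque': array([ 1.50052809e-03, -5.15105867e+01, -3.67315006e+01, -2.31841177e-04,
        1.29543719e-02, -1.53453834e-05]), 'tool_pos': array([ 0.23112995, -0.63344088,  0.22996565]), 'tcp_rot': array([-3.09151059e+00, -5.46314839e-01,  4.68522639e-04]), 'wrist_force': array([ 0.49298232, -0.39678762,  0.27941825]), 'torque': array([-0.04946066, -0.01055878,  0.02985546]), 'grip_force': 0.0, 'width': 1.0002959275158856}
scene [[471.6805886853517, 0.0, 257.3264435069837], [0.0, 471.6805886853517, 198.52343590212962], [0.0, 0.0, 1.0]] [-0.06085181  0.          0.          0.          0.        ] [[-0.831, -0.476, 0.2879, 0.9283], [0.5562, -0.7211, 0.4131, 0.6001], [0.011, 0.5034, 0.864, 1.2625], [0.0, 0.0, 0.0, 1.0]]
sleeve [(0.93, [170.1, 98.8, 220.8, 171.4])]
drawer [(0.84, [201.6, 155.4, 223.0, 176.3]), (0.49, [373.3, 247.1, 400
[... 278 characters left out ...]
 480.8367644413935, 194.1744730137225], [0.0, 0.0, 1.0]] [-0.18826802  0.          0.          0.          0.        ] [[-0.0292, 0.9878, -0.1528, 0.2669], [-0.9995, -0.0304, -0.0055, 0.0302], [-0.01, 0.1525, 0.9882, 1.7153], [0.0, 0.0, 0.0, 1.0]]
sleeve [(0.75, [329.1, 171.9, 400.2, 202.0])]
drawer [(0.55, [312.6, 176.5, 331.5, 191.7]), (0.17, [323.1, 127.8, 339.8, 142.9])]
tin_red []
tin_yellow [(0.22, [208.8, 115.8, 235.6, 146.6]), (0.19, [311.5, 174.7, 328.5, 192.4])]
tin_green [(0.75, [207.7, 239.3, 225.8, 256.3]), (0.57, [327.0, 170.4, 400.6, 200.1]), (0.5, [197.3, 166.9, 214.4, 185.6]), (0.44, [193.1, 209.3, 207.0, 223.4])]
tin_orange [(0.68, [327.3, 171.7, 397.6, 200.3])]
tin_blue []
```

```bash
python3 - <<'E'
import cv2
a=cv2.imread("pics/scene0.png");cv2.imwrite("pics/s1.png",cv2.resize(a,(800,600),interpolation=cv2.INTER_CUBIC))
a=cv2.imread("pics/top0.png")[90:315,150:450];cv2.imwrite("pics/t1.png",cv2.resize(a,(800,600),interpolation=cv2.INTER_CUBIC))
E
```

```text
(no output)
```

View pics/s1.png

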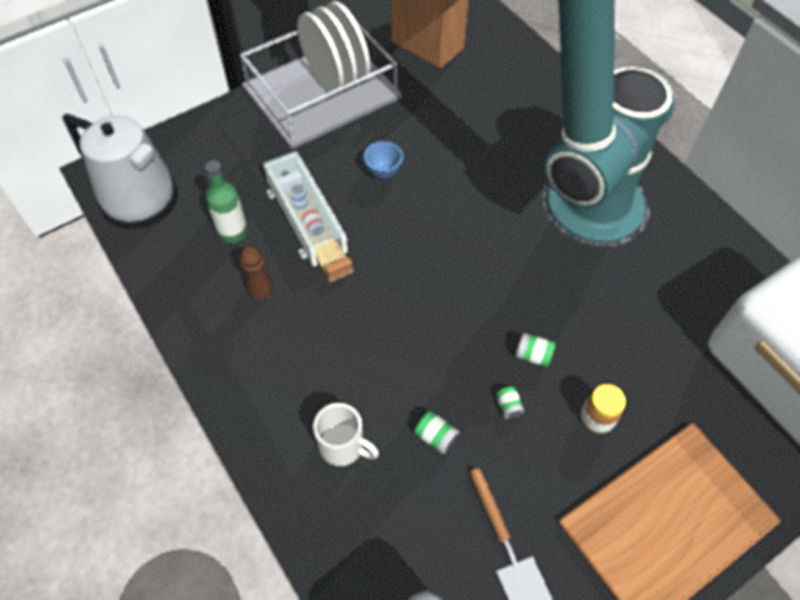

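View pics/t1.png

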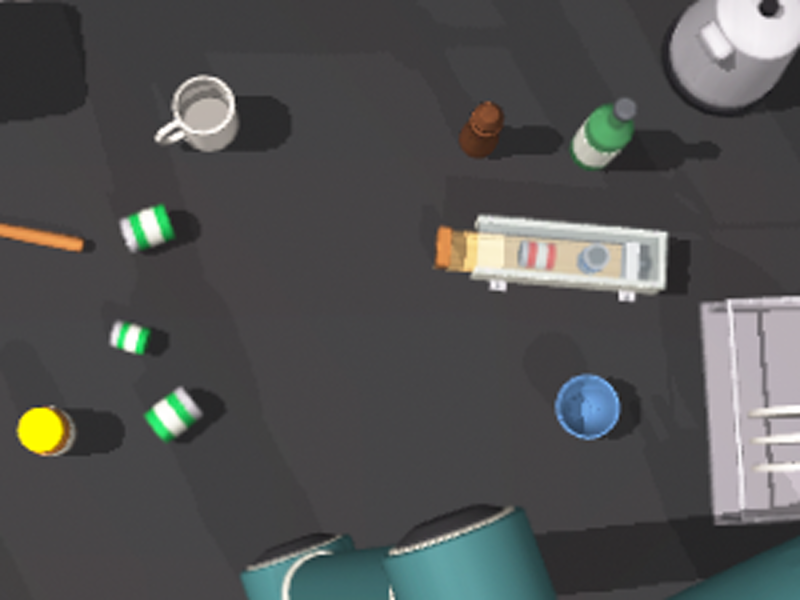

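```bash
cat > h.py <<'E'
from workcell import status, read_camera, workorder, masks_of
import cv2,numpy as np
from scipy.spatial.transform import Rotation as R
def shot(n):
    s=status.read_state()
    T=np.eye(4);T[:3,:3]=R.from_rotvec(s["tcp_rot"]).as_matrix();T[:3,3]=s["tool_pos"]
    p=read_camera(n)
    p["T"]=np.array(p["world_from_camera"]) if "world_from_camera" in p else T@np.array(p["mount"])
    return p
def save(p,name,crop=None,size=(800,600)):
    a=cv2.cvtColor(p["color"],cv2.COLOR_RGB2BGR)
    if crop: a=a[crop[1]:crop[3],crop[0]:crop[2]]
    cv2.imwrite(f"pics/{name}.png",cv2.resize(a,size,interpolation=cv2.INTER_CUBIC))
def toplane(p,px,z):
    px=np.asarray(px,float).reshape(-1,1,2)
    n=cv2.undistortPoints(px,np.array(p["intrinsics"]),np.array(p["D"]))[:,0]
    d=np.c_[n[:,0],-n[:,1],-np.ones(len(n))]@p["T"][:3,:3].T
    o=p["T"][:3,3]
    return (o+d*((z-o[2])/d[:,2])[:,None])[:,:2]
def proj(p,X):
    X=np.asarray(X,float).reshape(-1,3)
    c=(X-p["T"][:3,3])@p["T"][:3,:3]
    c=c*[1,-1,-1]
    return cv2.projectPoints(c,np.zeros(3),np.zeros(3),np.array(p["intrinsics"]),np.array(p["D"]))[0][:,0]
def rect(p,mask,z):
    c=max(cv2.findContours(mask.astype(np.uint8),cv2.RETR_EXTERNAL,cv2.CHAIN_APPROX_NONE)[0],key=len)
    w=toplane(p,c[:,0],z)
    r=cv2.minAreaRect((w*1000).astype(np.float32)); return np.round(r[0],0),np.round(r[1],0),r[2]
E
cat > tins.py <<'E'
from h import *
for n in ("scene","top"):
    p=shot(n)
    for o,z in [("tin_green",.018),("tin_red",.022),("tin_orange",.018),("drawer",.034),("sleeve",.06),("mug",.046),("oil_bottle",.03),("pepper_mill",.03),("sugar_bowl",.055),("honey_jar",.04),("spatula",.005)]:
        for d in masks_of(p,o):
            if d["score"]>.4: print(n,o,round(d["score"],2),rect(p,d["mask"],z),np.round(d["bbox"]))
print(status.read_state()["time"])
E
python3 tins.py
```

```text
scene tin_green 0.69 (array([350., 216.]), array([58., 64.]), 35.188621520996094) [330. 213. 356. 236.]
scene tin_green 0.57 (array([602., 247.]), array([50., 68.]), 23.26629066467285) [271. 264. 293. 286.]
scene tin_green 0.52 (array([458., 272.]), array([60., 41.]), 69.22847747802734) [317. 246. 334. 266.]
scene drawer 0.96 (array([ 569., -161.]), array([88., 55.]), 84.75647735595703) [202. 158. 223. 178.]
scene drawer 0.74 (array([ 338., -336.]), array([90., 83.]), 19.247509002685547) [234.  90. 257. 111.]
scene sleeve 0.86 (array([ 562., -298.]), array([288.,  99.]), 83.45431518554688) [169.  97. 222. 170.]
scene sleeve 0.69 (array([ 578., -147.]), array([86., 55.]), 85.39913940429688) [204. 157. 225. 176.]
scene mug 0.84 (array([753., 170.]), array([125.,  89.]), 83.53820037841797) [200. 258. 242. 300.]
scene oil_bottle 0.97 (array([ 687., -426.]), array([227.,  64.]), 76.99079895019531) [133. 102. 162. 156.]
scene oil_bottle 0.69 (array([ 335., -335.]), array([107.,  84.]), 78.3369369506836) [235.  88. 256. 114.]
scene pepper_mill 0.55 (array([ 712., -223.]), array([131.,  55.]
[... 1579 characters left out ...]
 0.56 (array([752., 169.]), array([ 96., 111.]), 66.3677978515625) [209. 115. 239. 146.]
top mug 0.5 (array([ 723., -206.]), array([50., 77.]), 60.996376037597656) [323. 126. 339. 147.]
top pepper_mill 0.73 (array([ 723., -208.]), array([55., 85.]), 61.3887939453125) [321. 128. 340. 150.]
top sugar_bowl 0.92 (array([ 344., -324.]), array([78., 83.]), 86.72804260253906) [360. 231. 382. 254.]
top honey_jar 0.57 (array([335., 385.]), array([72., 63.]), 88.92615509033203) [159. 240. 178. 258.]
top honey_jar 0.51 (array([626., 536.]), array([93., 70.]), 74.96653747558594) [114. 162. 182. 184.]
top spatula 0.79 (array([601., 409.]), array([135.,  20.]), 77.34441375732422) [113. 161. 184. 185.]
2.0
```

```bash
cat >> h.py <<'E'
import sys
def cur():
    s=status.read_state();T=np.eye(4);T[:3,:3]=R.from_rotvec(s["tcp_rot"]).as_matrix();T[:3,3]=s["tool_pos"];return T
def pose(pos,yaw,tilt=0,h=0):
    """down-pointing, closing axis (tool y) at yaw deg; then leaned by tilt deg about tool y. h: pos is grasp point if h=.019"""
    a=np.radians(yaw);y=np.array([np.cos(a),np.sin(a),0]);z=np.array([0,0,-1.]);x=np.cross(y,z)
    T=np.eye(4);T[:3,:3]=np.c_[x,y,z]@R.from_rotvec([0,np.radians(tilt),0]).as_matrix()
    T[:3,3]=np.array(pos)+h*T[:3,2];return T
from scipy.linalg import logm,expm
def go(T1,T0=None,vmax=.04,wmax=7.0,n=None):
    T0=cur() if T0 is None else T0
    D=np.linalg.inv(T0)@T1
    X=np.real(logm(D));w=np.linalg.norm([X[2,1],X[0,2],X[1,0]])
    n=n or int(np.ceil(max(np.linalg.norm(X[:3,3])/vmax,np.degrees(w)/wmax,1)))
    S=expm(X/n);r=np.degrees(R.from_matrix(S[:3,:3]).as_rotvec())
    print(n,"x",np.round(r,3).tolist(),np.round(S[:3,3],5).tolist())
    return T1
E
python3 - <<'E'
from h import *
T=cur(); A=T.copy();A[2,3]=.33
go(A)
go(pose([.55,-.14,.33],-6),A)
p=shot("wrist");print(np.round(p["mount"],3),p["intrinsics"][0][0])
E
```

```text
3 x [0.0, 0.0, 0.0] [-0.0, -0.0, -0.03291]
16 x [-0.0, 0.0, -3.997] [0.03842, -0.00483, -0.0]
[[-0.     0.948  0.318  0.082]
 [ 1.     0.001 -0.001 -0.001]
 [-0.001  0.318 -0.948 -0.143]
 [ 0.     0.     0.     1.   ]] 286.641407124517
```

Emit:
drive_tool:
  rows:
    - [0,0,0,0,0,-0.033,1]
    - [0,0,0,0,0,-0.033,1]
    - [0,0,0,0,0,-0.033,1]

```text
time: 2.3
tool_pos: [0.2311, -0.6335, 0.3303]
tcp_rot: [-3.091, -0.546, 0.001]
wrist_force: [1.1, -0.7, 0.6]
width: 0.999
grip_force: 0.0
```

Emit:
drive_tool:
  rows:
    - [0,0,-4,0.0384,-0.0048,0,1]
    - [0,0,-4,0.0384,-0.0048,0,1]
    - [0,0,-4,0.0384,-0.0048,0,1]
    - [0,0,-4,0.0384,-0.0048,0,1]
    - [0,0,-4,0.0384,-0.0048,0,1]
    - [0,0,-4,0.0384,-0.0048,0,1]
    - [0,0,-4,0.0384,-0.0048,0,1]
    - [0,0,-4,0.0384,-0.0048,0,1]

```text
time: 2.97
tool_pos: [0.4627, -0.4315, 0.3302]
tcp_rot: [2.821, 1.383, 0.0]
wrist_force: [1.3, 0.5, 0.4]
width: 0.996
grip_force: 0.0
```

Emit:
drive_tool:
  rows:
    - [0,0,-4,0.0384,-0.0048,0,1]
    - [0,0,-4,0.0384,-0.0048,0,1]
    - [0,0,-4,0.0384,-0.0048,0,1]
    - [0,0,-4,0.0384,-0.0048,0,1]
    - [0,0,-4,0.0384,-0.0048,0,1]
    - [0,0,-4,0.0384,-0.0048,0,1]
    - [0,0,-4,0.0384,-0.0048,0,1]
    - [0,0,-4,0.0384,-0.0048,0,1]

```text
time: 3.63
tool_pos: [0.5502, -0.1385, 0.3303]
tcp_rot: [2.33, 2.107, 0.001]
wrist_force: [0.5, 0.8, 0.9]
width: 0.997
grip_force: 0.0
```

Emit:
drive_tool:
  rows:
    - [0,0,0,0,0,0,1]
    - [0,0,0,0,0,0,1]

```text
time: 3.8
tool_pos: [0.5501, -0.1384, 0.3306]
tcp_rot: [2.33, 2.107, 0.0]
wrist_force: [-0.5, -0.7, 0.6]
width: 1.001
grip_force: 0.0
```

```bash
python3 - <<'E'
from h import *
s=status.read_state();print(s["q"],s["tool_pos"],s["tcp_rot"],s["joint_vel"])
p=shot("wrist");save(p,"w1")
for o,z in [("drawer",.034),("sleeve",.06),("tin_red",.022),("tin_blue",.05),("tin_yellow",.022)]:
    for d in masks_of(p,o): print(o,round(d["score"],2),rect(p,d["mask"],z),np.round(d["bbox"]))
E
```

```text
[-2.90247113e-01  1.32075118e-02  1.70654593e+00 -1.83068099e-04
  1.42120362e+00 -1.89827823e-01] [ 0.55011001 -0.13838665  0.33064295] [2.32963147e+00 2.10675524e+00 2.74725211e-04] [-0.05047279  0.01202811 -0.00961881 -0.01866601 -0.0035264  -0.00214046]
drawer 0.92 (array([ 564., -165.]), array([62., 50.]), 83.90153503417969) [250. 146. 286. 188.]
sleeve 0.95 (array([ 546., -307.]), array([269.,  88.]), 83.60081481933594) [238. 177. 295. 320.]
```

View pics/w1.png

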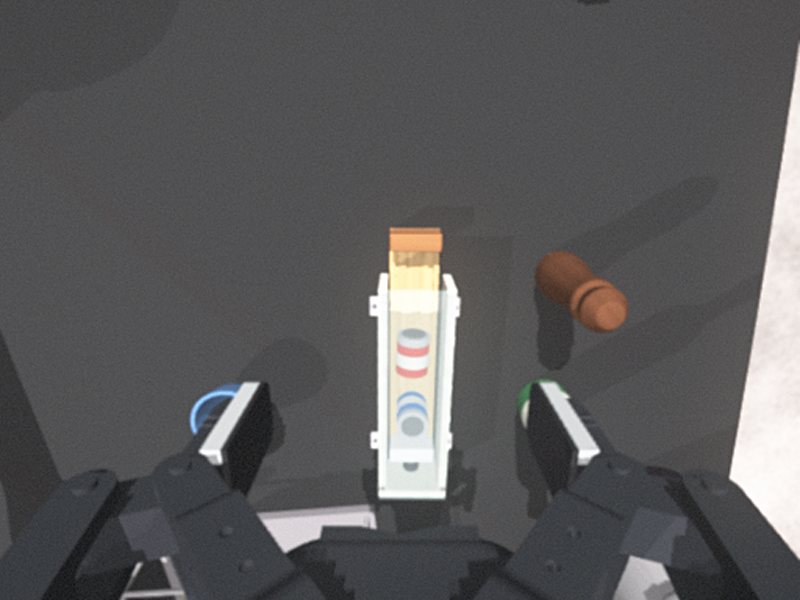

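```bash
python3 - <<'E'
from h import *
p=shot("wrist")
q=lambda l:np.array(l)/1.5625
print(np.round(toplane(p,q([[380,276],[455,278],[378,497],[446,497]]),.06),4))
print("tail top",np.round(toplane(p,q([[389,229],[442,229],[389,250],[442,250]]),.034),4))
g=cv2.cvtColor(p["color"],cv2.COLOR_RGB2GRAY)
save(p,"w1c",crop=(220,130,310,330),size=(360,800))
a=cv2.cvtColor(p["color"],cv2.COLOR_RGB2BGR)[140:325,225:310]
cv2.imwrite("pics/w1c.png",cv2.rotate(cv2.resize(a,None,fx=4.2,fy=4.2,interpolation=cv2.INTER_CUBIC),cv2.ROTATE_90_CLOCKWISE))
E
```

```text
[[ 0.5277 -0.1757]
 [ 0.599  -0.1853]
 [ 0.4937 -0.4378]
 [ 0.5715 -0.4461]]
tail top [[ 0.5403 -0.1361]
 [ 0.5922 -0.1417]
 [ 0.5379 -0.1571]
 [ 0.5906 -0.1627]]
```

View pics/w1c.png

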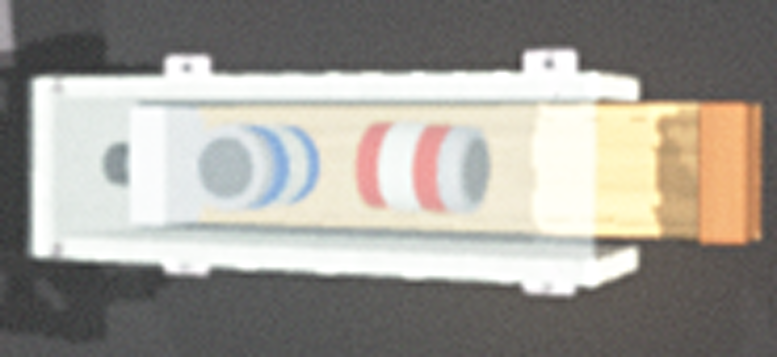

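```bash
python3 - <<'E'
from h import *
p=shot("wrist")
f=lambda l:np.array([[225+y/4.2,140+(777-x)/4.2] for x,y in l])
r=toplane(p,f([(592,75),(590,290),(30,77),(30,257)]),.06);print(np.round(r,4))
m=(r[0]+r[1])/2;b=(r[2]+r[3])/2;print(m,b,np.linalg.norm(m-b),np.degrees(np.arctan2(*(m-b)[::-1])))
t=toplane(p,f([(755,103),(755,243),(698,103),(698,243)]),.034);print(np.round(t,4))
# predicted corner overlay check for hypotheses
for c,a in [((m+b)/2,np.degrees(np.arctan2(*(m-b)[::-1]))),((m+b)/2,83.6)]:
    u=np.array([np.cos(np.radians(a)),np.sin(np.radians(a))]);v=np.array([-u[1],u[0]])
    X=[[*(c+s*.126*u+w*.038*v),z] for z in(.06,0) for s in(1,-1) for w in(1,-1)]
    q=proj(p,X);print(a,np.round(np.c_[777-(q[:,1]-140)*4.2,(q[:,0]-225)*4.2]).tolist())
E
```

```text
[[ 0.5258 -0.1871]
 [ 0.6026 -0.196 ]
 [ 0.4963 -0.4375]
 [ 0.5729 -0.4457]]
[ 0.56421648 -0.19156019] [ 0.53462509 -0.44157568] 0.2517605878748698 83.24997709236568
[[ 0.5414 -0.1341]
 [ 0.5924 -0.1395]
 [ 0.539  -0.1552]
 [ 0.5907 -0.1607]]
83.24997709236568 [[592.0, 77.0], [590.0, 288.0], [31.0, 78.0], [29.0, 256.0], [637.0, 83.0], [635.0, 269.0], [124.0, 83.0], [123.0, 243.0]]
83.6 [[592.0, 75.0], [591.0, 286.0], [30.0, 80.0], [29.0, 258.0], [636.0, 81.0], [635.0, 268.0], [124.0, 85.0], [123.0, 245.0]]
```

```bash
python3 - <<'E'
from h import *
T=go(pose([.5665,-.1472,.06],-6.5)); T=go(pose([.5665,-.1472,.008],-6.5),T,vmax=.027)
# pull
u=np.array([np.cos(np.radians(83.25)),np.sin(np.radians(83.25)),0])
T2=T.copy();T2[:3,3]+=.24*u; go(T2,T,vmax=.008)
E
```

```text
7 x [-0.002, 0.0, 0.062] [-0.00054, 0.00246, 0.03859]
2 x [0.0, 0.0, -0.0] [0.0, 0.0, 0.026]
30 x [0.0, 0.0, -0.0] [0.008, 3e-05, 0.0]
```

Emit:
drive_tool:
  rows:
    - [0,0,0.06,-0.0005,0.0025,0.0386,1]
    - [0,0,0.06,-0.0005,0.0025,0.0386,1]
    - [0,0,0.06,-0.0005,0.0025,0.0386,1]
    - [0,0,0.06,-0.0005,0.0025,0.0386,1]
    - [0,0,0.06,-0.0005,0.0025,0.0386,1]
    - [0,0,0.06,-0.0005,0.0025,0.0386,1]
    - [0,0,0.06,-0.0005,0.0025,0.0386,1]

```text
time: 4.78
tool_pos: [0.5669, -0.1465, 0.0585]
tcp_rot: [2.343, 2.092, 0.001]
wrist_force: [0.9, -0.2, -0.1]
width: 1.001
grip_force: 0.0
```

Emit:
drive_tool:
  rows:
    - [0,0,0,0,0,0.013,1]
    - [0,0,0,0,0,0.013,1]
    - [0,0,0,0,0,0.013,1]
    - [0,0,0,0,0,0.013,1]
    - [0,0,0,0,0,0,1]

```text
time: 5.2
tool_pos: [0.5663, -0.1457, 0.0069]
tcp_rot: [-2.341, -2.093, 0.001]
wrist_force: [-0.5, 0.8, 0.1]
width: 0.999
grip_force: 0.0
```

Emit:
drive_tool:
  rows:
    - [0,0,0,0,0,0,0]
    - [0,0,0,0,0,0,0]
    - [0,0,0,0,0,0,0]
    - [0,0,0,0,0,0,0]
    - [0,0,0,0,0,0,0]
    - [0,0,0,0,0,0,0]
  force: 70

```text
time: 5.7
tool_pos: [0.5684, -0.1461, 0.0101]
tcp_rot: [2.34, 2.092, 0.003]
wrist_force: [-1.5, 0.4, 6.3]
width: 0.592
grip_force: 73.8
```

Emit:
drive_tool:
  rows:
    - [0,0,0,0.002,0,-0.001,0]
    - [0,0,0,0.005,0,-0.001,0]
    - [0,0,0,0.008,0,0,0]
    - [0,0,0,0.008,0,0,0]
    - [0,0,0,0.008,0,0,0]
    - [0,0,0,0.008,0,0,0]
    - [0,0,0,0.008,0,0,0]
    - [0,0,0,0.008,0,0,0]

```text
time: 6.37
tool_pos: [0.5733, -0.0902, 0.0102]
tcp_rot: [2.341, 2.095, -0.0]
wrist_force: [0.4, -3.0, 0.6]
width: 0.589
grip_force: 73.2
```

Emit:
drive_tool:
  rows:
    - [0,0,0,0.008,0,0,0]
    - [0,0,0,0.008,0,0,0]
    - [0,0,0,0.008,0,0,0]
    - [0,0,0,0.008,0,0,0]
    - [0,0,0,0.008,0,0,0]
    - [0,0,0,0.008,0,0,0]
    - [0,0,0,0.008,0,0,0]
    - [0,0,0,0.008,0,0,0]

```text
time: 7.03
tool_pos: [0.5803, -0.0268, 0.0102]
tcp_rot: [2.341, 2.094, -0.0]
wrist_force: [-0.6, -4.0, 1.2]
width: 0.589
grip_force: 73.4
```

Emit:
drive_tool:
  rows:
    - [0,0,0,0.008,0,0,0]
    - [0,0,0,0.008,0,0,0]
    - [0,0,0,0.008,0,0,0]
    - [0,0,0,0.008,0,0,0]
    - [0,0,0,0.008,0,0,0]
    - [0,0,0,0.008,0,0,0]
    - [0,0,0,0.008,0,0,0]
    - [0,0,0,0.008,0,0,0]

```text
time: 7.7
tool_pos: [0.5874, 0.0369, 0.0102]
tcp_rot: [2.341, 2.094, -0.0]
wrist_force: [-0.8, -5.0, 2.6]
width: 0.591
grip_force: 73.5
```

Emit:
drive_tool:
  rows:
    - [0,0,0,0.008,0,0,0]
    - [0,0,0,0.008,0,0,0]
    - [0,0,0,0.008,0,0,0]
    - [0,0,0,0.008,0,0,0]
    - [0,0,0,0.008,0,0,0]
    - [0,0,0,0.008,0,0,0]
    - [0,0,0,0.004,0,0,0]
    - [0,0,0,0,0,0,0]

```text
time: 8.37
tool_pos: [0.5931, 0.0894, 0.0102]
tcp_rot: [-2.34, -2.094, -0.001]
wrist_force: [-0.3, 0.8, 3.0]
width: 0.593
grip_force: 73.6
```

```bash
python3 - <<'E'
from h import *
s=status.read_state();print(s["q"],s["width"],s["grip_force"])
p=shot("top")
for o,z in [("drawer",.034),("tin_red",.022),("tin_blue",.05)]:
    for d in masks_of(p,o): print(o,round(d["score"],2),rect(p,d["mask"],z),np.round(d["bbox"]))
save(p,"t2",crop=(200,130,420,295))
E
```

```text
[1.07433536e-01 3.48930899e-01 1.94347246e+00 1.60771013e-03
 8.49034289e-01 2.17220635e-01] 0.5926618223188538 73.60723972320557
drawer 0.83 (array([566., -82.]), array([208.,  55.]), 84.39399719238281) [257. 171. 329. 191.]
drawer 0.4 (array([574., -35.]), array([46., 40.]), 87.79974365234375) [277. 174. 291. 190.]
tin_red 0.58 (array([ 720., -377.]), array([ 62., 123.]), 42.49246597290039) [363. 127. 385. 156.]
tin_red 0.45 (array([576., -37.]), array([43., 33.]), 87.79847717285156) [281. 174. 291. 187.]
```

View pics/t2.png

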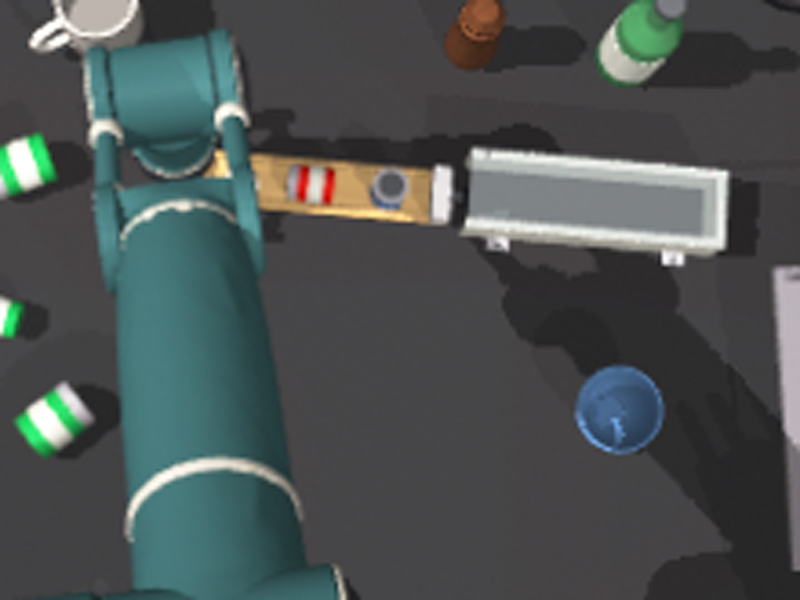

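```bash
python3 - <<'E'
from h import *
T0=cur();a=np.radians(83.25)
u=np.array([np.cos(a),np.sin(a)])
T1=T0.copy();T1[:2,3]+=.035*u
c=T1[:2,3]-.127*u;print("centre",c)
T2=pose([.557+.127,-.003,T0[2,3]],-6.5-83.25);
n=24
go(T2,T1,n=n)
D=np.linalg.inv(T1)@T2;X=np.real(logm(D))
for k in range(0,n+1,4):
    T=T1@expm(X*k/n); d=T[:3,0]; d=d[:2]; cc=T[:2,3]-.127*d; kn=cc-.156*d
    print(np.round(T[:2,3],3),"c",np.round(cc,3),"knob",np.round(kn,3))
E
```

```text
centre [ 0.5823078  -0.00209553]
24 x [-0.004, -0.004, 3.473] [-0.00114, 0.00692, -0.0]
[0.597 0.124] c [ 0.583 -0.002] knob [ 0.566 -0.157]
[0.623 0.114] c [ 0.579 -0.005] knob [ 0.525 -0.151]
[0.646 0.098] c [ 0.575 -0.007] knob [ 0.487 -0.136]
[0.665 0.077] c [ 0.57  -0.008] knob [ 0.454 -0.112]
[0.678 0.052] c [ 0.566 -0.008] knob [ 0.428 -0.081]
[0.684 0.025] c [ 0.561 -0.006] knob [ 0.41  -0.044]
[ 0.684 -0.003] c [ 0.557 -0.004] knob [ 0.401 -0.004]
```

Emit:
drive_tool:
  rows:
    - [0,0,0,0.005,0,0,0]
    - [0,0,0,0.007,0,0,0]
    - [0,0,0,0.007,0,0,0]
    - [0,0,0,0.007,0,0,0]
    - [0,0,0,0.006,0,0,0]
    - [0,0,0,0.003,0,0,0]

```text
time: 9.07
tool_pos: [0.597, 0.1216, 0.0102]
tcp_rot: [2.34, 2.094, -0.002]
wrist_force: [-1.5, -7.4, 4.5]
width: 0.593
grip_force: 73.6
```

Emit:
drive_tool:
  rows:
    - [0,0,3.47,-0.0011,0.0069,0,0]
    - [0,0,3.47,-0.0011,0.0069,0,0]
    - [0,0,3.47,-0.0011,0.0069,0,0]
    - [0,0,3.47,-0.0011,0.0069,0,0]
    - [0,0,3.47,-0.0011,0.0069,0,0]
    - [0,0,3.47,-0.0011,0.0069,0,0]
    - [0,0,3.47,-0.0011,0.0069,0,0]
    - [0,0,3.47,-0.0011,0.0069,0,0]

```text
time: 9.73
tool_pos: [0.647, 0.0972, 0.0102]
tcp_rot: [2.777, 1.468, 0.002]
wrist_force: [1.2, 1.4, 2.7]
width: 0.592
grip_force: 73.4
```

Emit:
drive_tool:
  rows:
    - [0,0,3.47,-0.0011,0.0069,0,0]
    - [0,0,3.47,-0.0011,0.0069,0,0]
    - [0,0,3.47,-0.0011,0.0069,0,0]
    - [0,0,3.47,-0.0011,0.0069,0,0]
    - [0,0,3.47,-0.0011,0.0069,0,0]
    - [0,0,3.47,-0.0011,0.0069,0,0]
    - [0,0,3.47,-0.0011,0.0069,0,0]
    - [0,0,3.47,-0.0011,0.0069,0,0]

```text
time: 10.4
tool_pos: [0.6784, 0.0512, 0.0101]
tcp_rot: [3.048, 0.76, 0.002]
wrist_force: [0.8, -0.3, 2.4]
width: 0.593
grip_force: 73.4
```

Emit:
drive_tool:
  rows:
    - [0,0,3.47,-0.0011,0.0069,0,0]
    - [0,0,3.47,-0.0011,0.0069,0,0]
    - [0,0,3.47,-0.0011,0.0069,0,0]
    - [0,0,3.47,-0.0011,0.0069,0,0]
    - [0,0,3.47,-0.0011,0.0069,0,0]
    - [0,0,3.47,-0.0011,0.0069,0,0]
    - [0,0,3.47,-0.0011,0.0069,0,0]
    - [0,0,3.47,-0.0011,0.0069,0,0]

```text
time: 11.07
tool_pos: [0.6849, -0.0041, 0.0102]
tcp_rot: [3.141, 0.006, 0.002]
wrist_force: [2.3, 0.9, 2.1]
width: 0.594
grip_force: 73.4
```

Emit:
drive_tool:
  rows:
    - [0,0,0,0,0,0,0]
    - [0,0,0,0,0,0,1]
    - [0,0,0,0,0,0,1]
    - [0,0,0,0,0,0,1]
    - [0,0,0,0,0,0,1]
    - [0,0,0,0,0,0,1]

```text
time: 11.57
tool_pos: [0.6837, -0.0031, 0.0097]
tcp_rot: [-3.141, -0.011, 0.001]
wrist_force: [-0.0, -0.1, 0.1]
width: 0.999
grip_force: 0.0
```

Emit:
drive_tool:
  rows:
    - [0,0,0,0,0,-0.03,1]
    - [0,0,0,0,0,-0.04,1]
    - [0,0,0,0,0,-0.04,1]
    - [0,0,0,0,0,-0.04,1]
    - [0,0,0,0,0,-0.04,1]
    - [0,0,0,-0.03,0,-0.03,1]
    - [0,0,0,-0.03,0,-0.03,1]
    - [0,0,0,0,0,0,1]

```text
time: 12.23
tool_pos: [0.625, -0.0037, 0.2678]
tcp_rot: [3.141, 0.01, 0.015]
wrist_force: [0.5, -0.3, 1.4]
width: 1.0
grip_force: 0.0
```

```bash
python3 - <<'E'
from h import *
s=status.read_state();print(s["time"],s["q"],s["tool_pos"])
p=shot("wrist");save(p,"w2")
for o,z in [("drawer",.02),("tin_red",.022),("tin_blue",.05),("tin_green",.018)]:
    for d in masks_of(p,o): print(o,round(d["score"],2),rect(p,d["mask"],z),np.round(d["bbox"]))
E
```

```text
12.2333 [-4.57203769e-02  1.43690140e-01  1.67999256e+00 -6.06025189e-05
  1.30813985e+00  1.51841138e+00] [ 0.62503924 -0.00369128  0.26782162]
drawer 0.82 (array([542.,  -4.]), array([298.,  55.]), 0.10041997581720352) [235. 112. 280. 298.]
drawer 0.54 (array([ 695., -332.]), array([56., 24.]), 15.445337295532227) [495.  85. 512. 126.]
tin_red 0.7 (array([554.,  -3.]), array([36., 58.]), 89.54571533203125) [243. 186. 267. 227.]
tin_red 0.55 (array([ 548., -294.]), array([233., 111.]), 82.86571502685547) [372. 165. 512. 247.]
tin_blue 0.96 (array([491.,  -3.]), array([57., 33.]), 0.3106788992881775) [244. 237. 268. 274.]
tin_green 0.76 (array([456., 275.]), array([59., 48.]), 68.75279998779297) [ 56. 248.  98. 275.]
```

View pics/w2.png

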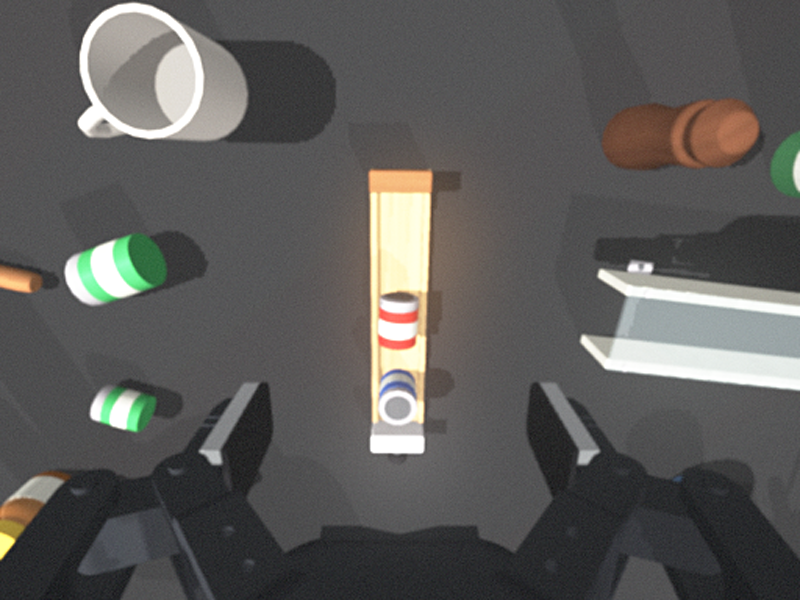

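```bash
python3 - <<'E'
from h import *
p=shot("wrist")
f=lambda x,y,z:np.round(toplane(p,[[x,y]],z)[0],4)
print("red lid end bottom",f(255,186.5,.004)-[.023,0],"base top",f(255,226.5,.04)+[.023,0])
print("800px", f(398/1.5625,293/1.5625,.004)-[.023,0], f(398/1.5625,348/1.5625,.04)+[.023,0])
print("blue",f(256,274,.05)+[.018,0],f(256,237.5,.004)-[.018,0],"lidc",f(398/1.5625,407/1.5625,.05))
print("tail",f(401/1.5625,170/1.5625,.034),"front",f(397/1.5625,452/1.5625,.034),f(397/1.5625,430/1.5625,.034))
# sleeve recheck, green small tin ends: lid(white) left, green right
print("green ends (axis, z18)",f(97/1.5625,408/1.5625,.018),f(150/1.5625,412/1.5625,.018))
g=[d for d in masks_of(p,"tin_green")]
for d in g: print(d["score"],d["bbox"])
# tiny fit of lying cylinder to mask
def cyl(xy,a,r=.018,L=.046,zc=.018):
    t=np.linspace(0,2*np.pi,40);u=np.array([np.cos(a),np.sin(a),0]);v=np.array([-u[1],u[0],0]);w=np.array([0,0,1.])
    return np.concatenate([np.array([*xy,zc])+s*L/2*u+r*(np.cos(t)[:,None]*v+np.sin(t)[:,None]*w) for s in(1,-1)])
from scipy.optimize import minimize
for d in g:
    m=cv2.resize(d["mask"].astype(np.uint8)*255,None,fx=4,fy=4,interpolation=cv2.INTER_LINEAR)>127
    for r,L in[(.018,.046),(.025,.062)]:
        def cost(v):
            im=np.zeros(m.shape,np.uint8);h=cv2.convexHull((proj(p,cyl(v[:2]/1000,v[2]/20,r,L,r))*4+1.5).astype(np.float32))
            cv2.fillConvexPoly(im,np.round(h).astype(int),1);return 1-(m&(im>0)).sum()/(m|(im>0)).sum()
        c=rect(p,d["mask"],r)[0]
        b=min((minimize(cost,[*c,20*a0],method="Nelder-Mead",options=dict(initial_simplex=np.array([[*c,20*a0]]*4)+np.vstack([np.zeros(3),np.eye(3)*6]))) for a0 in np.radians([0,45,90,135])),key=lambda o:o.fun)
        print(r,L,np.round(b.x[:2]),np.degrees(b.x[2]/20),"1-IoU",b.fun)
E
```

```text
red lid end bottom [ 0.5545 -0.003 ] base top [ 0.5539 -0.0033]
800px [ 0.5529 -0.0026] [ 0.5597 -0.0029]
blue [ 0.4786 -0.0051] [ 0.4766 -0.005 ] lidc [ 0.483  -0.0032]
tail [ 0.6879 -0.0044] front [ 0.4218 -0.0025] [ 0.4472 -0.0024]
green ends (axis, z18) [0.4587 0.2954] [0.4547 0.2429]
0.82 [56.2, 250.4, 94.0, 280.2]
0.82 [36.0, 150.2, 100.1, 195.9]
0.71 [376.0, 168.8, 512.0, 249.9]
0.47 [233.8, 106.3, 277.8, 301.0]
0.018 0.046 [457. 274.] 69.01352078945698 1-IoU 0.07549141252530533
0.025 0.062 [457. 266.] 42.94284412587123 1-IoU 0.4601365883107573
0.018 0.046 [603. 263.] 102.267346754034 1-IoU 0.4496241871463559
0.025 0.062 [604. 248.] 108.24120191621903 1-IoU 0.05273552175073393
0.018 0.046 [ 566. -316.] 102.84301531884772 1-IoU 0.8503958244094363
0.025 0.062 [ 548. -335.] 24.70077803349392 1-IoU 0.7113953377659996
0.018 0.046 [510.  -3.] 90.3311429910764 1-IoU 0.8975818731392469
0.025 0.062 [656.  -3.] -1.435029687793037 1-IoU 0.6088254889830105
```

```bash
python3 - <<'E'
from h import *
T=go(pose([.5585,-.003,.12],-90,-38,.019)); T=go(pose([.5585,-.003,.030],-90,-38,.019),T,vmax=.02); 
E
```

```text
6 x [0.018, -6.298, 0.056] [-0.00564, -0.00016, 0.02835]
5 x [-0.0, -0.0, 0.0] [0.01108, 0.0, 0.01418]
```

Emit:
drive_tool:
  rows:
    - [0.02,-6.3,0.06,-0.0056,-0.0002,0.0284,1]
    - [0.02,-6.3,0.06,-0.0056,-0.0002,0.0284,1]
    - [0.02,-6.3,0.06,-0.0056,-0.0002,0.0284,1]
    - [0.02,-6.3,0.06,-0.0056,-0.0002,0.0284,1]
    - [0.02,-6.3,0.06,-0.0056,-0.0002,0.0284,1]
    - [0.02,-6.3,0.06,-0.0056,-0.0002,0.0284,1]
    - [0,0,0,0,0,0,1]
    - [0,0,0,0,0,0,1]

```text
time: 13.25
tool_pos: [0.5459, -0.0027, 0.1022]
tcp_rot: [-2.968, 0.001, 1.029]
wrist_force: [0.1, -0.3, 0.8]
width: 0.999
grip_force: 0.0
```

```bash
python3 - <<'E'
from h import *
s=status.read_state();print(s["q"],s["joint_vel"]);T=cur();print(T[:3,3]-.019*T[:3,2],T[:3,2])
T=go(pose([.5585,-.003,.030],-90,-38,.019),vmax=.02)
p=shot("wrist");save(p,"w3")
E
```

```text
[-0.03657555  0.58511817  1.54878845 -0.02215829  1.67507013  1.53991327] [-6.27619693e-04 -1.07562820e-01 -5.55191430e-02  1.51950323e-03
  4.13579606e-03 -5.78060330e-05]
[ 0.55767953 -0.00273799  0.11708772] [-6.19195070e-01  6.06627782e-04 -7.85236969e-01]
5 x [-0.007, 0.051, -0.002] [0.01091, 6e-05, 0.01359]
```

View pics/w3.png

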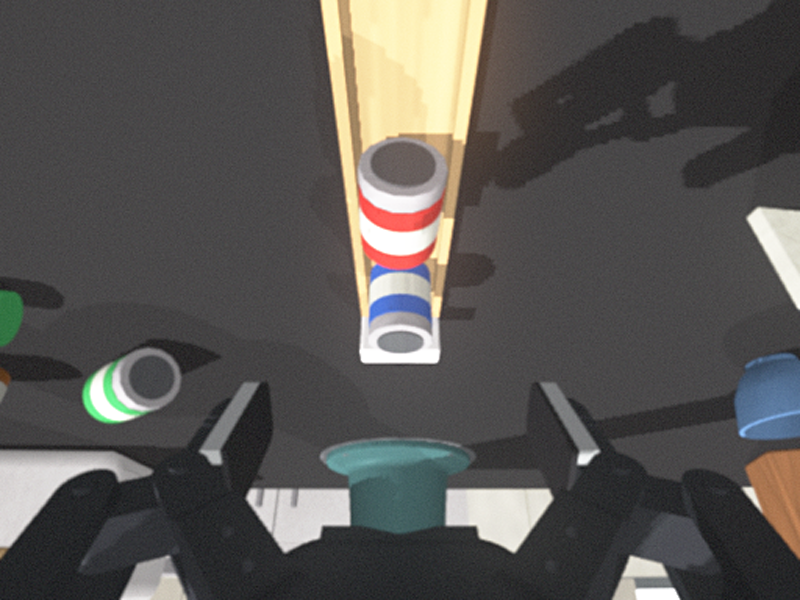

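Emit:
drive_tool:
  rows:
    - [0,0.05,0,0.0109,0,0.0136,1]
    - [0,0.05,0,0.0109,0,0.0136,1]
    - [0,0.05,0,0.0109,0,0.0136,1]
    - [0,0.05,0,0.0109,0,0.0136,1]
    - [0,0.05,0,0.0109,0,0.0136,1]
    - [0,0,0,0,0,0,1]
    - [0,0,0,0,0,0,1]

```text
time: 13.88
tool_pos: [0.5502, -0.0029, 0.0212]
tcp_rot: [-2.976, 0.001, 1.008]
wrist_force: [0.2, -0.1, 0.6]
width: 1.001
grip_force: 0.0
```

Emit:
drive_tool:
  rows:
    - [0,0,0,0,0,0,0]
    - [0,0,0,0,0,0,0]
    - [0,0,0,0,0,0,0]
    - [0,0,0,0,0,0,0]
    - [0,0,0,0,0,0,0]
    - [0,0,0,0,0,0,0]
    - [0,0,0,0,0,0,0]
    - [0,0,0,0,0,0,0]
  force: 45

```text
time: 14.55
tool_pos: [0.5503, -0.0029, 0.0208]
tcp_rot: [-2.975, 0.001, 1.009]
wrist_force: [1.1, 0.2, 5.6]
width: 0.402
grip_force: 44.6
```

```bash
python3 - <<'E'
from h import *
T0=cur();print(T0[:3,3]-.019*T0[:3,2])
g=T0[:3,3]-.019*T0[:3,2]
L=pose([g[0],g[1],.13],-90,-38,.019); go(L,vmax=.025)
# place: tin centre target x=.63 ; grasp offset
off=g-np.array([.5545,-.003,.022]);pl=np.array([.63-off[2],-.004,.027+off[0]]);print(off,pl)
H=pose([pl[0],pl[1],.13],-90,52,.019);go(H,L);go(pose(pl+[0,0,.001],-90,52,.019),H,vmax=.012)
E
```

```text
[ 0.56189847 -0.00286744  0.03587734]
4 x [-0.003, -0.13, -0.007] [-0.01442, 0.0, -0.01862]
[0.00739847 0.00013256 0.01387734] [ 0.61612266 -0.004       0.03439847]
13 x [-0.0, 6.923, -0.0] [0.00691, 9e-05, 0.00015]
8 x [0.0, 0.0, 0.0] [-0.00932, 0.0, 0.00728]
```

Emit:
drive_tool:
  rows:
    - [0,0,0,-0.0072,0,-0.0093,0]
    - [0,0,0,-0.0144,0,-0.0186,0]
    - [0,0,0,-0.0144,0,-0.0186,0]
    - [0,0,0,-0.0144,0,-0.0186,0]
    - [0,0,0,-0.0072,0,-0.0093,0]
    - [0,0,0,0,0,0,0]

```text
time: 15.05
tool_pos: [0.5511, -0.0029, 0.1169]
tcp_rot: [2.977, -0.001, -1.002]
wrist_force: [1.6, -0.1, -0.4]
width: 0.402
grip_force: 44.6
```

```bash
python3 - <<'E'
from h import *
p=shot("wrist");save(p,"w4")
s=status.read_state();print(s["width"],s["grip_force"])
E
```

```text
0.4030158044351379 44.60358023643494
```

View pics/w4.png

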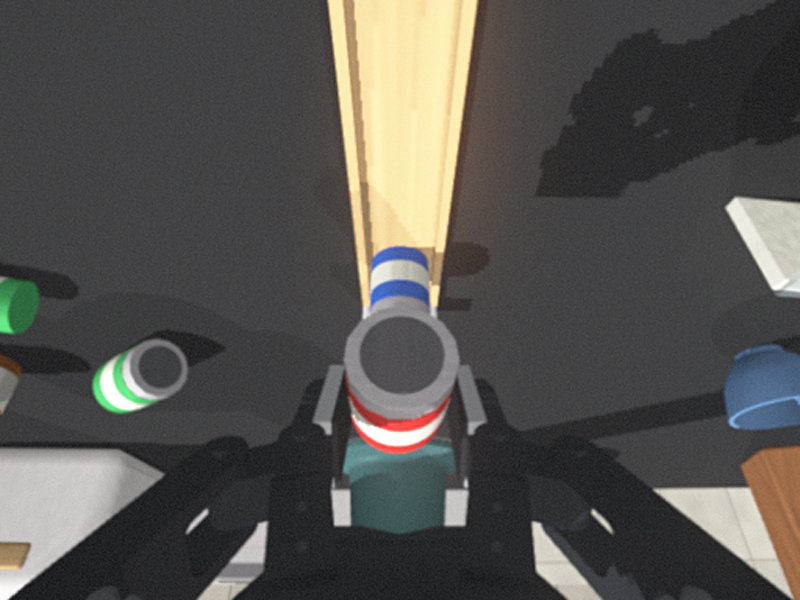

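```bash
python3 - <<'E'
from h import *
T0=cur();g=T0[:3,3]-.019*T0[:3,2];p=shot("wrist")
off=np.array([.0074,0,.0139]);c=g-off
for a in(-10,-5,0,5,10):
    u=np.array([np.cos(np.radians(a)),0,np.sin(np.radians(a))]);w=np.array([-u[2],0,u[0]])
    print(a,np.round(proj(p,[c+.023*u+.018*w,c+.023*u,c+.023*u-.018*w, c-.023*u+.018*w])*1.5625).tolist())
H=pose([.6161,-.004,.13],-90,52,.019);go(H,T0,n=15)
E
```

```text
-10 [[402.0, 392.0], [402.0, 343.0], [401.0, 301.0], [401.0, 461.0]]
-5 [[402.0, 401.0], [402.0, 348.0], [401.0, 302.0], [401.0, 458.0]]
0 [[402.0, 410.0], [402.0, 354.0], [401.0, 305.0], [401.0, 453.0]]
5 [[402.0, 419.0], [402.0, 360.0], [401.0, 307.0], [401.0, 449.0]]
10 [[402.0, 427.0], [402.0, 366.0], [401.0, 311.0], [401.0, 444.0]]
15 x [0.001, 5.956, -0.002] [0.00597, 8e-05, 0.00021]
```

```bash
cat > kin.py <<'E'
from h import *
from scipy.optimize import least_squares
s=status.read_state();T=cur()
D=[(.6743,.23,.2648,1.6053,0,-1),(.5673,.3306,.0132,1.7065,0,-1),(.5998,.0102,.3489,1.9435,0,-1),(.625,.2678,.1437,1.680,0,-1),(.5459,.1022,.5851,1.5488,-.619,-.785),
 (np.hypot(*T[:2,3]),T[2,3],s["q"][1],s["q"][2],T[0,2],T[2,2])]
def fk(v,q2,q3):
    L1,L2,ph,r0,z0,d=v; return r0+L1*np.sin(q2)+L2*np.sin(q2+q3+ph),z0+L1*np.cos(q2)+L2*np.cos(q2+q3+ph)
def res(v): return np.concatenate([[fk(v,d[2],d[3])[0]+v[5]*d[4]-d[0],fk(v,d[2],d[3])[1]+v[5]*d[5]-d[1]] for d in D])
o=least_squares(res,[.45,.45,0,0,.3,.25])
def ik(r,z,tilt):
    """radial tool; tilt as in pose() for yaw -90 (positive: body toward base)"""
    t=np.radians(tilt);v=o.x;rw,zw=r-v[5]*np.sin(t),z+v[5]*np.cos(t)
    k=least_squares(lambda q:np.array(fk(v,*q))-[rw,zw],[.3,1.6]);return np.round([*k.x,np.pi-t-k.x.sum()],3),k.cost
if __name__=="__main__":
    print(np.round(o.x,3),o.cost)
    for tl in(52,45,38):
        for x in(.56,.6,.62,.65):
            P=pose([x,0,.036],-90,tl,.019)[:3,3];print(tl,x,*ik(P[0],P[2],tl))
E
python3 kin.py
```

```text
[0.507 0.567 0.001 0.001 0.255 0.346] 4.381798753580291e-06
52 0.56 [ 0.143  2.583 -0.492] 3.2048925652486133e-21
52 0.6 [ 0.201  2.503 -0.471] 9.154262375975277e-22
52 0.62 [ 0.229  2.463 -0.458] 1.9491900089849445e-22
52 0.65 [ 0.269  2.403 -0.438] 1.4445679329506867e-23
45 0.56 [ 0.09   2.531 -0.265] 9.94448047305415e-25
45 0.6 [ 0.156  2.451 -0.251] 1.0230199206096434e-25
45 0.62 [ 0.187  2.411 -0.241] 2.4016685370179043e-26
45 0.65 [ 0.232  2.35  -0.225] 2.20139647470492e-27
38 0.56 [ 0.069  2.467 -0.058] 1.4008444043494999e-28
38 0.6 [ 0.138  2.387 -0.047] 1.6424330565734347e-29
38 0.62 [ 0.171  2.346 -0.039] 4.1446012403213316e-30
38 0.65 [ 0.219  2.285 -0.025] 4.005934284325451e-31
```

```bash
python3 - <<'E'
from kin import *
A=pose([.56,-.003,.18],-90,0,.019);go(A)
B=pose([.56,-.003,.18],0,0,.019);C=pose([.56,-.003,.18],90,0,.019);go(B,A,n=13);go(C,B,n=13)
H=pose([.525+.0139,-.0035,.12],90,52,.019);go(H,C,n=8)
P=pose([.525+.0139,-.0035,.0355],90,52,.019);go(P,H,n=8);print(ik(P[0,3],P[2,3],-52),ik(H[0,3],H[2,3],-52))
E
```

```text
6 x [-0.001, 6.248, -0.005] [-0.00131, 3e-05, -0.00814]
13 x [0.0, 0.0, -6.923] [0.0, 0.0, 0.0]
13 x [0.0, 0.0, -6.923] [0.0, 0.0, 0.0]
8 x [0.0, 6.5, 0.0] [0.00167, -6e-05, 0.00809]
8 x [-0.0, 0.0, -0.0] [-0.00832, -0.0, 0.0065]
(array([0.805, 1.474, 1.77 ]), np.float64(1.7043482810393788e-21)) (array([0.703, 1.467, 1.879]), np.float64(3.1409102037748232e-24))
```

Emit:
drive_tool:
  rows:
    - [0,6.25,0,-0.0013,0,-0.0081,0]
    - [0,6.25,0,-0.0013,0,-0.0081,0]
    - [0,6.25,0,-0.0013,0,-0.0081,0]
    - [0,6.25,0,-0.0013,0,-0.0081,0]
    - [0,6.25,0,-0.0013,0,-0.0081,0]
    - [0,6.25,0,-0.0013,0,-0.0081,0]

```text
time: 15.65
tool_pos: [0.5595, -0.0028, 0.1597]
tcp_rot: [3.142, -0.001, 0.003]
wrist_force: [-0.1, -0.1, -0.5]
width: 0.399
grip_force: 44.5
```

Emit:
drive_tool:
  rows:
    - [0,0,-6.92,0,0,0,0]
    - [0,0,-6.92,0,0,0,0]
    - [0,0,-6.92,0,0,0,0]
    - [0,0,-6.92,0,0,0,0]
    - [0,0,-6.92,0,0,0,0]
    - [0,0,-6.92,0,0,0,0]
    - [0,0,-6.92,0,0,0,0]
    - [0,0,-6.92,0,0,0,0]

```text
time: 16.32
tool_pos: [0.5582, -0.0027, 0.1583]
tcp_rot: [-2.776, -1.466, 0.007]
wrist_force: [-0.4, 0.0, -0.2]
width: 0.398
grip_force: 44.8
```

Emit:
drive_tool:
  rows:
    - [0,0,-6.92,0,0,0,0]
    - [0,0,-6.92,0,0,0,0]
    - [0,0,-6.92,0,0,0,0]
    - [0,0,-6.92,0,0,0,0]
    - [0,0,-6.92,0,0,0,0]
    - [0,0,-6.92,0,0,0,0]
    - [0,0,-6.92,0,0,0,0]
    - [0,0,-6.92,0,0,0,0]

```text
time: 16.98
tool_pos: [0.5582, -0.0028, 0.1583]
tcp_rot: [-1.776, -2.586, 0.005]
wrist_force: [0.4, -0.3, -1.0]
width: 0.4
grip_force: 44.8
```

Emit:
drive_tool:
  rows:
    - [0,0,-6.92,0,0,0,0]
    - [0,0,-6.92,0,0,0,0]
    - [0,0,-6.92,0,0,0,0]
    - [0,0,-6.92,0,0,0,0]
    - [0,0,-6.92,0,0,0,0]
    - [0,0,-6.92,0,0,0,0]
    - [0,0,-6.92,0,0,0,0]
    - [0,0,-6.92,0,0,0,0]

```text
time: 17.65
tool_pos: [0.5582, -0.0028, 0.1582]
tcp_rot: [-0.372, -3.114, 0.001]
wrist_force: [0.3, 0.4, -2.1]
width: 0.402
grip_force: 44.8
```

Emit:
drive_tool:
  rows:
    - [0,0,-6.92,0,0,0,0]
    - [0,0,-6.92,0,0,0,0]
    - [0,0,0,0,0,0,0]

```text
time: 17.9
tool_pos: [0.5583, -0.0028, 0.1584]
tcp_rot: [0.002, -3.136, -0.0]
wrist_force: [-0.3, 0.3, -1.2]
width: 0.402
grip_force: 44.8
```

```bash
python3 - <<'E'
from kin import *
print(status.read_state()["q"],status.read_state()["width"],cur()[:3,3])
H=pose([.525+.0139,-.0035,.11],90,52,.019);go(H,n=8)
E
```

```text
[-4.95167922e-02  1.05662159e-01  1.92952599e+00 -9.28036045e-05
  1.11173092e+00 -1.62127606e+00] 0.4017069208061261 [ 0.55830288 -0.00276639  0.15840859]
8 x [-0.002, 6.462, 0.007] [0.00107, -9e-05, 0.00889]
```

Emit:
drive_tool:
  rows:
    - [0,6.46,0,0.0011,0,0.0089,0]
    - [0,6.46,0,0.0011,0,0.0089,0]
    - [0,6.46,0,0.0011,0,0.0089,0]
    - [0,6.46,0,0.0011,0,0.0089,0]
    - [0,6.46,0,0.0011,0,0.0089,0]
    - [0,6.46,0,0.0011,0,0.0089,0]
    - [0,6.46,0,0.0011,0,0.0089,0]
    - [0,6.46,0,0.0011,0,0.0089,0]

```text
time: 18.57
tool_pos: [0.5255, -0.0028, 0.0992]
tcp_rot: [-0.006, -2.233, 0.001]
wrist_force: [0.4, 1.1, -1.8]
width: 0.404
grip_force: 44.6
```

Emit:
drive_tool:
  rows:
    - [0,0,0,0,0,0,0]
    - [0,0,0,0,0,0,0]

```text
time: 18.73
tool_pos: [0.5238, -0.0027, 0.0964]
tcp_rot: [-0.004, -2.233, -0.0]
wrist_force: [0.6, 0.4, -0.8]
width: 0.397
grip_force: 44.6
```

```bash
python3 - <<'E'
from kin import *
print(status.read_state()["q"]);T=cur();g=T[:3,3]-.019*T[:3,2];print(g,T[:3,2])
P=pose([.525+.0139,-.0035,.0365],90,52,.019);go(P,n=8)
p=shot("wrist");save(p,"w5")
# predicted tin: axis tool-fixed
c=g+np.array([-.0139,0,-.0074])
print(np.round(proj(p,[c+[0,0,.023],c-[0,0,.023]])*1.5625))
E
```

```text
[-0.0352986   0.71619759  1.46995511 -0.02735349  1.86409508 -1.59719574]
[ 0.53874061 -0.00272059  0.10803263] [-0.78890373  0.00166034 -0.61451456]
8 x [0.012, -0.01, -0.023] [-0.00707, -9e-05, 0.00548]
[[396. 355.]
 [397. 407.]]
```

View pics/w5.png

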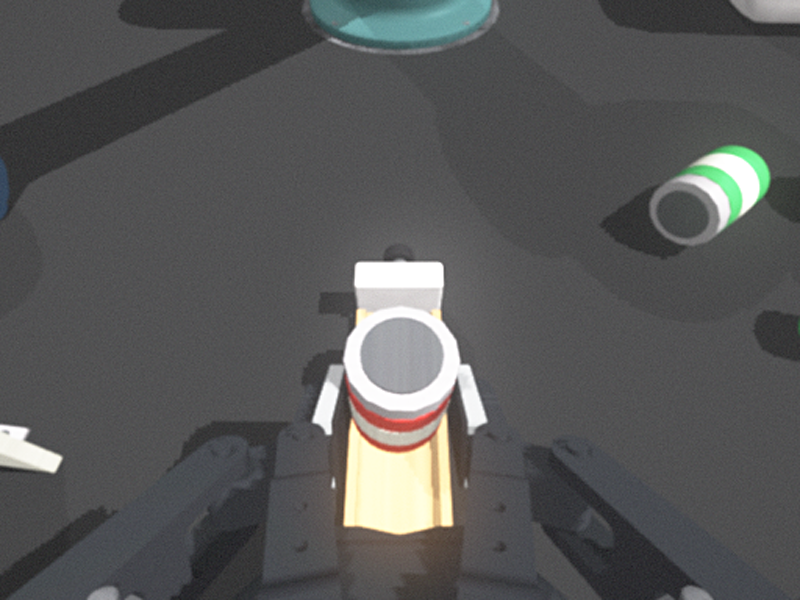

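Emit:
drive_tool:
  rows:
    - [0,0,0,-0.0071,0,0.0055,0]
    - [0,0,0,-0.0071,0,0.0055,0]
    - [0,0,0,-0.0071,0,0.0055,0]
    - [0,0,0,-0.0071,0,0.0055,0]
    - [0,0,0,-0.0071,0,0.0055,0]
    - [0,0,0,-0.0071,0,0.0055,0]
    - [0,0,0,-0.0071,0,0.0055,0]
    - [0,0,0,-0.0071,0,0.0055,0]

```text
time: 19.45
tool_pos: [0.5261, -0.0028, 0.0279]
tcp_rot: [-0.002, -2.239, -0.001]
wrist_force: [0.1, -0.3, 0.1]
width: 0.403
grip_force: 44.6
```

Emit:
drive_tool:
  rows:
    - [0,0,0,-0.0008,0,0.0006,0]
    - [0,0,0,0,0,0,0]
    - [0,0,0,0,0,0,0]

```text
time: 19.7
tool_pos: [0.5262, -0.0028, 0.0278]
tcp_rot: [-0.002, -2.238, -0.001]
wrist_force: [0.0, -0.5, -0.6]
width: 0.4
grip_force: 44.6
```

```bash
python3 - <<'E'
from h import *
T=cur();print(T[:3,3]-.019*T[:3,2],status.read_state()["wrist_force"])
E
```

```text
[ 0.54114094 -0.0027861   0.03953672] [ 0.01006996 -0.52413032 -0.60237564]
```

Emit:
drive_tool:
  rows:
    - [0,0,0,-0.0016,0,0.0012,0]
    - [0,0,0,-0.0016,0,0.0012,0]
    - [0,0,0,0,0,0,0]
    - [0,0,0,0,0,0,0]

```text
time: 20.03
tool_pos: [0.5264, -0.0028, 0.024]
tcp_rot: [-0.002, -2.239, -0.001]
wrist_force: [0.1, -0.4, -0.8]
width: 0.401
grip_force: 44.6
```

Emit:
drive_tool:
  rows:
    - [0,0,0,-0.001,0,0.0008,0]
    - [0,0,0,0,0,0,0]
    - [0,0,0,0,0,0,0]

```text
time: 20.28
tool_pos: [0.5263, -0.0028, 0.0226]
tcp_rot: [-0.002, -2.239, -0.001]
wrist_force: [-0.8, -0.2, -0.4]
width: 0.402
grip_force: 44.6
```

Emit:
drive_tool:
  rows:
    - [0,0,0,-0.0008,0,0.0006,0]
    - [0,0,0,0,0,0,0]
    - [0,0,0,0,0,0,0]

```text
time: 20.53
tool_pos: [0.5264, -0.0028, 0.0219]
tcp_rot: [-0.002, -2.239, -0.001]
wrist_force: [-0.2, -0.5, 0.7]
width: 0.398
grip_force: 44.8
```

Emit:
drive_tool:
  rows:
    - [0,0,0,-0.0012,0,0.0009,0]
    - [0,0,0,0,0,0,0]
    - [0,0,0,0,0,0,0]

```text
time: 20.78
tool_pos: [0.5266, -0.0028, 0.0218]
tcp_rot: [-0.002, -2.238, -0.001]
wrist_force: [0.4, 0.5, 7.7]
width: 0.403
grip_force: 44.9
```

Emit:
drive_tool:
  rows:
    - [0,0,0,0,0,0,0.45]
    - [0,0,0,0,0,0,0.5]
    - [0,0,0,0,0,0,0.6]
    - [0,0,0,0,0,0,0.8]
    - [0,0,0,0,0,0,0.9]
    - [0,0,0,0,0,0,0.9]

```text
time: 21.28
tool_pos: [0.5262, -0.0027, 0.0199]
tcp_rot: [-0.002, -2.238, -0.001]
wrist_force: [-0.1, 0.8, 1.0]
width: 0.9
grip_force: 0.0
```

Emit:
drive_tool:
  rows:
    - [0,0,0,0,0,-0.01,0.9]
    - [0,0,0,0,0,-0.02,0.9]
    - [0,0,0,0,0,-0.03,0.9]
    - [0,0,0,0.015,0,-0.03,0.9]
    - [0,0,0,0.015,0,-0.03,0.9]
    - [0,-6.5,0,0.01,0,-0.02,0.9]
    - [0,-6.5,0,0.01,0,-0.02,0.9]
    - [0,-6.5,0,0,0,-0.01,0.9]

```text
time: 21.95
tool_pos: [0.6284, -0.0031, 0.1706]
tcp_rot: [-0.003, -2.589, -0.0]
wrist_force: [-0.8, -0.0, 0.7]
width: 0.897
grip_force: 0.0
```

Emit:
drive_tool:
  rows:
    - [0,-6.5,0,0,0,0,0.9]
    - [0,-6.5,0,0,0,0,0.9]
    - [0,-6.5,0,0,0,0,0.9]
    - [0,-6.5,0,0,0,0,1]
    - [0,-6.5,0,0,0,0,1]
    - [0,0,0,0,0,0,1]

```text
time: 22.45
tool_pos: [0.6195, -0.0027, 0.1668]
tcp_rot: [0.003, 3.139, 0.0]
wrist_force: [-1.6, -0.9, -2.2]
width: 0.996
grip_force: 0.0
```

```bash
python3 - <<'E'
from h import *
print(status.read_state()["q"]);T=cur();print(T[:3,3],T[:3,2])
p=shot("wrist");save(p,"w6")
for o,z in [("tin_red",.05),("tin_blue",.05)]:
    for d in masks_of(p,o): print(o,round(d["score"],2),rect(p,d["mask"],z),np.round(d["bbox"]))
p=shot("scene")
for o,z in [("tin_red",.027),("tin_blue",.027),("drawer",.02),("tin_green",.018)]:
    for d in masks_of(p,o): print(o,round(d["score"],2),rect(p,d["mask"],z),np.round(d["bbox"]))
E
```

```text
[-4.46693293e-02  2.05441895e-01  1.79770803e+00  2.76412178e-04
  1.13538382e+00 -1.61375230e+00]
[ 0.61952262 -0.00267999  0.16682069] [ 3.06705373e-03  1.13777668e-04 -9.99995290e-01]
tin_red 0.64 (array([528.,  -3.]), array([34., 34.]), 89.87577056884766) [233.  60. 276. 103.]
tin_blue 0.84 (array([485.,  -2.]), array([35., 34.]), 89.86636352539062) [234.   0. 278.  49.]
tin_red 0.6 (array([ 327., -308.]), array([70., 23.]), 25.45761489868164) [238.  88. 256. 114.]
tin_red 0.48 (array([529.,  -4.]), array([60., 34.]), 56.55984878540039) [247. 192. 258. 205.]
tin_blue 0.72 (array([480.,  -3.]), array([57., 37.]), 56.10268020629883) [260. 183. 275. 201.]
drawer 0.61 (array([592.,   1.]), array([ 66., 205.]), 88.40420532226562) [204. 177. 285. 233.]
drawer 0.19 (array([ 684., -437.]), array([230.,  63.]), 76.99075317382812) [133. 104. 162. 154.]
tin_green 0.89 (array([603., 249.]), array([53., 73.]), 18.433732986450195) [268. 264. 293. 288.]
tin_green 0.76 (array([349., 216.]), array([59., 67.]), 35.536773681640625) [331. 212. 356. 236.]
tin_green 0.71 (array([457., 276.]), array([56., 37.]), 71.46394348144531) [317. 248. 335. 267.]
```

View pics/w6.png

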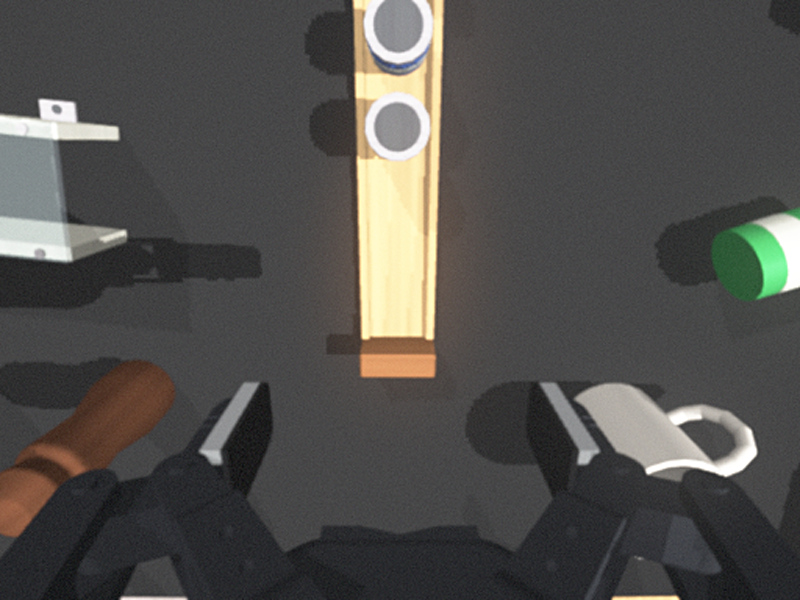

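```bash
cat >> h.py <<'E'
def path(T0,T1,k=5):
    X=np.real(logm(np.linalg.inv(T0)@T1));print("path",[np.round((T0@expm(X*i/k))[:3,3],2).tolist() for i in range(k+1)])
E
python3 - <<'E'
from kin import *
T0=cur();A=pose([.46,.25,.2],-21,0);go(A,n=17);path(T0,A)
B=pose([.4597,.2809,.12],-21,-38,.019);go(B,A,n=7);path(A,B)
E
```

```text
17 x [0.013, 0.01, 6.523] [0.02086, 0.00159, -0.00198]
path [[0.63, -0.0, 0.17], [0.56, 0.01, 0.17], [0.5, 0.05, 0.18], [0.46, 0.11, 0.19], [0.45, 0.18, 0.19], [0.46, 0.25, 0.2]]
7 x [0.0, -5.429, 0.0] [0.00625, -0.00162, 0.01256]
path [[0.46, 0.25, 0.2], [0.46, 0.26, 0.18], [0.46, 0.27, 0.16], [0.46, 0.27, 0.14], [0.46, 0.27, 0.12], [0.46, 0.27, 0.11]]
```

Emit:
drive_tool:
  rows:
    - [0,0,6.52,0.0209,0.0016,-0.002,1]
    - [0,0,6.52,0.0209,0.0016,-0.002,1]
    - [0,0,6.52,0.0209,0.0016,-0.002,1]
    - [0,0,6.52,0.0209,0.0016,-0.002,1]
    - [0,0,6.52,0.0209,0.0016,-0.002,1]
    - [0,0,6.52,0.0209,0.0016,-0.002,1]
    - [0,0,6.52,0.0209,0.0016,-0.002,1]
    - [0,0,6.52,0.0209,0.0016,-0.002,1]

```text
time: 23.52
tool_pos: [0.4806, 0.0717, 0.1826]
tcp_rot: [1.391, 2.813, 0.002]
wrist_force: [0.1, 1.2, -0.6]
width: 0.995
grip_force: 0.0
```

Emit:
drive_tool:
  rows:
    - [0,0,6.52,0.0209,0.0016,-0.002,1]
    - [0,0,6.52,0.0209,0.0016,-0.002,1]
    - [0,0,6.52,0.0209,0.0016,-0.002,1]
    - [0,0,6.52,0.0209,0.0016,-0.002,1]
    - [0,0,6.52,0.0209,0.0016,-0.002,1]
    - [0,0,6.52,0.0209,0.0016,-0.002,1]
    - [0,0,6.52,0.0209,0.0016,-0.002,1]
    - [0,0,6.52,0.0209,0.0016,-0.002,1]

```text
time: 24.18
tool_pos: [0.4515, 0.2322, 0.1986]
tcp_rot: [2.486, 1.917, 0.005]
wrist_force: [-0.3, 0.6, 0.0]
width: 0.997
grip_force: 0.0
```

Emit:
drive_tool:
  rows:
    - [0,0,6.52,0.0209,0.0016,-0.002,1]
    - [0,0,0,0,0,0,1]
    - [0,0,0,0,0,0,1]

```text
time: 24.43
tool_pos: [0.4586, 0.2516, 0.2004]
tcp_rot: [2.583, 1.783, 0.005]
wrist_force: [-0.4, 0.1, -0.3]
width: 0.997
grip_force: 0.0
```

```bash
cat > fit.py <<'E'
from h import *
from scipy.optimize import minimize
def cyl(xy,a,r=.018,L=.046,zc=.018):
    t=np.linspace(0,2*np.pi,40);u=np.array([np.cos(a),np.sin(a),0]);v=np.array([-u[1],u[0],0]);w=np.array([0,0,1.])
    return np.concatenate([np.array([*xy,zc])+s*L/2*u+r*(np.cos(t)[:,None]*v+np.sin(t)[:,None]*w) for s in(1,-1)])
def fit(p,mask,c,a):
    m=cv2.resize(mask.astype(np.uint8)*255,None,fx=4,fy=4,interpolation=cv2.INTER_LINEAR)>127
    def cost(v):
        im=np.zeros(m.shape,np.uint8);h=cv2.convexHull((proj(p,cyl(v[:2]/1000,v[2]/20))*4+1.5).astype(np.float32))
        cv2.fillConvexPoly(im,np.round(h).astype(int),1);return 1-(m&(im>0)).sum()/(m|(im>0)).sum()
    s=np.array([*c,20*np.radians(a)]);b=minimize(cost,s,method="Nelder-Mead",options=dict(initial_simplex=np.array([s]*4)+np.vstack([np.zeros(3),np.eye(3)*6])))
    return np.round(b.x[:2],1),round(np.degrees(b.x[2]/20),1),round(b.fun,3)
E
python3 - <<'E'
from fit import *
print(status.read_state()["q"]);T=cur();print(T[:3,3],T[:3,2])
for k in range(2):
    p=shot("wrist")
    for d in masks_of(p,"tin_green"): 
        print(round(d["score"],2),rect(p,d["mask"],.018)[:2],d["bbox"])
        if d["score"]>.3: print(fit(p,d["mask"],rect(p,d["mask"],.018)[0],69))
save(p,"w7")
E
```

```text
[ 0.45564141 -0.00412785  1.96331382 -0.00254894  1.17903947  0.81886807]
[0.45864871 0.25156927 0.20038376] [ 4.06136149e-03 -6.33281179e-04 -9.99991552e-01]
0.87 (array([348., 213.]), array([60., 69.])) [151.3, 194.6, 217.5, 257.5]
(array([348. , 216.8]), np.float64(86.7), np.float64(0.452))
0.75 (array([607., 246.]), array([54., 81.])) [344.8, 90.9, 414.5, 161.2]
(array([605.9, 256.2]), np.float64(120.0), np.float64(0.462))
0.61 (array([457., 274.]), array([53., 36.])) [228.3, 128.7, 261.0, 176.5]
(array([457.2, 274.9]), np.float64(73.2), np.float64(0.046))
0.71 (array([606., 246.]), array([54., 82.])) [346.5, 87.7, 413.9, 160.0]
(array([605.2, 253.9]), np.float64(125.8), np.float64(0.469))
0.64 (array([457., 274.]), array([53., 36.])) [226.4, 126.0, 262.3, 173.4]
(array([457.1, 275.1]), np.float64(73.2), np.float64(0.038))
0.59 (array([349., 213.]), array([58., 68.])) [152.5, 194.0, 215.7, 256.1]
(array([347.8, 217.8]), np.float64(90.3), np.float64(0.431))
```

View pics/w7.png

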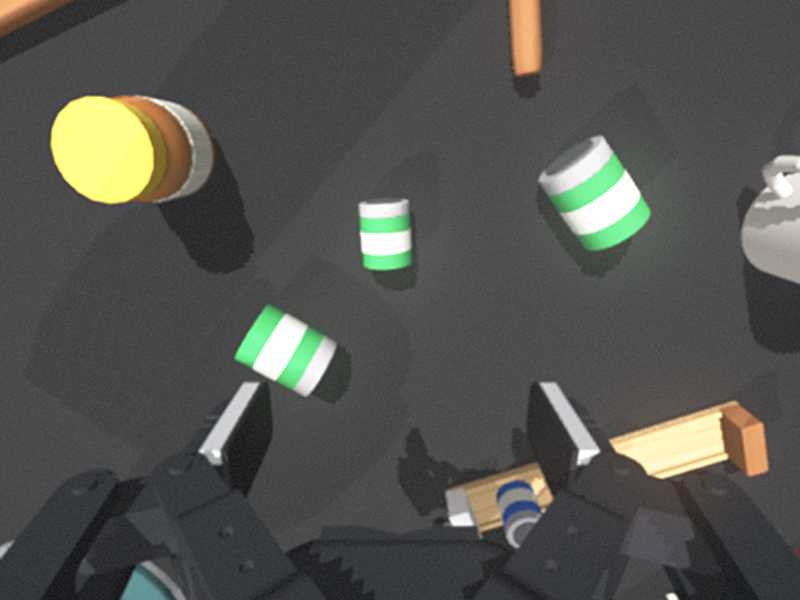

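```bash
python3 - <<'E'
from h import *
B=pose([.4587,.2805,.10],-17,-38,.019);go(B,n=7);P=pose([.4587,.2805,.027],-17,-38,.019);go(P,B,n=6)
E
```

```text
7 x [-0.157, -5.43, -0.552] [0.00715, -0.00142, 0.01533]
6 x [0.0, -0.0, -0.0] [0.00749, 0.0, 0.00959]
```

Emit:
drive_tool:
  rows:
    - [-0.16,-5.43,-0.55,0.0072,-0.0014,0.0153,1]
    - [-0.16,-5.43,-0.55,0.0072,-0.0014,0.0153,1]
    - [-0.16,-5.43,-0.55,0.0072,-0.0014,0.0153,1]
    - [-0.16,-5.43,-0.55,0.0072,-0.0014,0.0153,1]
    - [-0.16,-5.43,-0.55,0.0072,-0.0014,0.0153,1]
    - [-0.16,-5.43,-0.55,0.0072,-0.0014,0.0153,1]
    - [-0.16,-5.43,-0.55,0.0072,-0.0014,0.0153,1]
    - [0,0,0,0,0,0,1]

```text
time: 25.3
tool_pos: [0.4524, 0.2691, 0.0774]
tcp_rot: [2.123, 1.578, -0.752]
wrist_force: [-1.5, 0.0, -2.1]
width: 0.999
grip_force: 0.0
```

```bash
python3 - <<'E'
from h import *
print(status.read_state()["q"]);T=cur();print(T[:3,3]-.019*T[:3,2],T[:3,2])
P=pose([.4587,.2805,.027],-17,-38,.019);go(P,n=6)
E
```

```text
[ 0.70845041  0.52248465  1.70489458 -0.33751028  1.51461053  1.12524687]
[0.45600623 0.28040369 0.09221631] [-0.1877937  -0.59629055 -0.78049414]
6 x [-0.05, 0.115, 0.057] [0.0069, 0.00049, 0.00843]
```

Emit:
drive_tool:
  rows:
    - [-0.05,0.12,0.06,0.0069,0.0005,0.0084,1]
    - [-0.05,0.12,0.06,0.0069,0.0005,0.0084,1]
    - [-0.05,0.12,0.06,0.0069,0.0005,0.0084,1]
    - [-0.05,0.12,0.06,0.0069,0.0005,0.0084,1]
    - [-0.05,0.12,0.06,0.0069,0.0005,0.0084,1]
    - [-0.05,0.12,0.06,0.0069,0.0005,0.0084,1]
    - [0,0,0,0,0,0,1]
    - [0,0,0,0,0,0,1]

```text
time: 25.97
tool_pos: [0.4591, 0.2709, 0.02]
tcp_rot: [2.141, 1.576, -0.715]
wrist_force: [-0.6, -0.7, 0.3]
width: 0.998
grip_force: 0.0
```

```bash
python3 - <<'E'
from h import *
T=cur();print(T[:3,3]-.019*T[:3,2],T[:3,2])
P=pose([.4587,.2805,.027],-17,-38,.019);go(P,n=1)
E
```

```text
[0.46241525 0.28196411 0.03515298] [-0.17199673 -0.58070966 -0.79573451]
1 x [0.301, -0.727, -0.409] [0.0027, -0.00329, 0.00798]
```

Emit:
drive_tool:
  rows:
    - [0.15,-0.36,-0.2,0.0014,-0.0016,0.004,1]
    - [0.15,-0.36,-0.2,0.0013,-0.0016,0.004,1]
    - [0,0,0,0,0,0,1]
    - [0,0,0,0,0,0,1]

```text
time: 26.3
tool_pos: [0.4555, 0.2697, 0.0121]
tcp_rot: [2.132, 1.578, -0.733]
wrist_force: [0.5, 1.1, -0.2]
width: 1.001
grip_force: 0.0
```

Emit:
drive_tool:
  rows:
    - [0,0,0,0,0,0,0]
    - [0,0,0,0,0,0,0]
    - [0,0,0,0,0,0,0]
    - [0,0,0,0,0,0,0]
    - [0,0,0,0,0,0,0]
    - [0,0,0,0,0,0,0]
    - [0,0,0,0,0,0,0]
    - [0,0,0,0,0,0,0]
  force: 45

```text
time: 26.97
tool_pos: [0.4561, 0.2701, 0.0127]
tcp_rot: [2.133, 1.578, -0.731]
wrist_force: [0.7, 0.9, 3.0]
width: 0.407
grip_force: 44.8
```

```bash
python3 - <<'E'
from h import *
T=cur();g=T[:3,3]-.019*T[:3,2];print(g,T[:3,2])
a=np.radians(73);u=np.array([np.cos(a),np.sin(a),0]);d=g-np.array([.457,.275,.018]);print("along",d@u,"up",d[2])
L=T.copy();L[2,3]+=.12;go(L,T,n=6)
A=pose([.46,.22,.19],-17,0,.019);go(A,L,n=7)
B=pose([.5,.08,.19],90,0,.019);go(B,A,n=17);path(A,B)
E
```

```text
[0.45948796 0.28126727 0.02770807] [-0.17846562 -0.58783621 -0.78904918]
along 0.006720827624146942 up 0.009708073855565703
6 x [0.0, -0.0, 0.0] [-0.01229, 3e-05, -0.01578]
7 x [0.011, 5.415, -0.001] [-0.00838, 0.00263, -0.00266]
17 x [0.0, 0.0, -6.294] [-0.00949, -0.00297, 0.0]
path [[0.46, 0.22, 0.17], [0.44, 0.19, 0.17], [0.44, 0.16, 0.17], [0.45, 0.12, 0.17], [0.47, 0.1, 0.17], [0.5, 0.08, 0.17]]
```

Emit:
drive_tool:
  rows:
    - [0,0,0,-0.0062,0,-0.0079,0]
    - [0,0,0,-0.0123,0,-0.0158,0]
    - [0,0,0,-0.0123,0,-0.0158,0]
    - [0,0,0,-0.0123,0,-0.0158,0]
    - [0,0,0,-0.0123,0,-0.0158,0]
    - [0,0,0,-0.0123,0,-0.0158,0]
    - [0,0,0,-0.0062,0,-0.0079,0]

```text
time: 27.55
tool_pos: [0.4563, 0.2703, 0.1353]
tcp_rot: [2.134, 1.578, -0.729]
wrist_force: [0.7, 0.6, -0.7]
width: 0.401
grip_force: 44.8
```

Emit:
drive_tool:
  rows:
    - [0,5.42,0,-0.0084,0.0026,-0.0027,0]
    - [0,5.42,0,-0.0084,0.0026,-0.0027,0]
    - [0,5.42,0,-0.0084,0.0026,-0.0027,0]
    - [0,5.42,0,-0.0084,0.0026,-0.0027,0]
    - [0,5.42,0,-0.0084,0.0026,-0.0027,0]
    - [0,5.42,0,-0.0084,0.0026,-0.0027,0]
    - [0,5.42,0,-0.0084,0.0026,-0.0027,0]
    - [0,0,0,0,0,0,0]

```text
time: 28.22
tool_pos: [0.4582, 0.2163, 0.1718]
tcp_rot: [2.528, 1.864, 0.004]
wrist_force: [0.5, -0.5, -0.8]
width: 0.406
grip_force: 44.9
```

Emit:
drive_tool:
  rows:
    - [0,0,-6.29,-0.0095,-0.003,0,0]
    - [0,0,-6.29,-0.0095,-0.003,0,0]
    - [0,0,-6.29,-0.0095,-0.003,0,0]
    - [0,0,-6.29,-0.0095,-0.003,0,0]
    - [0,0,-6.29,-0.0095,-0.003,0,0]
    - [0,0,-6.29,-0.0095,-0.003,0,0]
    - [0,0,-6.29,-0.0095,-0.003,0,0]
    - [0,0,-6.29,-0.0095,-0.003,0,0]

```text
time: 28.88
tool_pos: [0.4419, 0.1442, 0.1705]
tcp_rot: [-1.483, -2.769, 0.004]
wrist_force: [0.2, -0.7, -0.8]
width: 0.407
grip_force: 45.0
```

Emit:
drive_tool:
  rows:
    - [0,0,-6.29,-0.0095,-0.003,0,0]
    - [0,0,-6.29,-0.0095,-0.003,0,0]
    - [0,0,-6.29,-0.0095,-0.003,0,0]
    - [0,0,-6.29,-0.0095,-0.003,0,0]
    - [0,0,-6.29,-0.0095,-0.003,0,0]
    - [0,0,-6.29,-0.0095,-0.003,0,0]
    - [0,0,-6.29,-0.0095,-0.003,0,0]
    - [0,0,-6.29,-0.0095,-0.003,0,0]

```text
time: 29.55
tool_pos: [0.4897, 0.0833, 0.1704]
tcp_rot: [-0.165, -3.135, 0.003]
wrist_force: [-0.7, -0.2, -0.4]
width: 0.407
grip_force: 45.1
```

Emit:
drive_tool:
  rows:
    - [0,0,-6.29,-0.0095,-0.003,0,0]
    - [0,0,0,0,0,0,0]
    - [0,0,0,0,0,0,0]

```text
time: 29.8
tool_pos: [0.4988, 0.0796, 0.1705]
tcp_rot: [-0.007, -3.14, 0.001]
wrist_force: [0.3, 0.1, 0.1]
width: 0.403
grip_force: 45.1
```

```bash
python3 - <<'E'
from h import *
s=status.read_state();print(s["q"],s["width"],s["grip_force"]);T=cur();print(T[:3,3],T[:3,2])
# check drawer: from top camera
p=shot("top")
for o,z in [("tin_red",.05),("tin_blue",.05),("drawer",.008)]:
    for d in masks_of(p,o): print(o,round(d["score"],2),rect(p,d["mask"],z),np.round(d["bbox"]))
H=pose([.58+.0097,-.003,.12],90,52,.019);go(H,n=10);path(T,H)
E
```

```text
[ 1.09470111e-01 -9.92630344e-03  2.02684371e+00 -7.67517487e-04
  1.12632134e+00 -1.45669542e+00] 0.4032139438071449 45.05388915538788
[0.49881199 0.07963174 0.17051432] [-1.56041588e-03 -8.68620141e-04 -9.99998405e-01]
tin_red 0.65 (array([582.,  -5.]), array([204.,  44.]), 3.041888475418091) [265. 148. 285. 227.]
tin_red 0.5 (array([524.,  -5.]), array([25., 35.]), 88.16187286376953) [274. 188. 280. 201.]
tin_blue 0.6 (array([610.,  -1.]), array([153.,  50.]), 0.03380485996603966) [269. 151. 284. 226.]
drawer 0.9 (array([620.,  -3.]), array([146.,  47.]), 1.4711827039718628) [269. 151. 283. 224.]
10 x [0.003, 5.198, -0.012] [-0.00983, -0.00827, 0.0028]
path [[0.5, 0.08, 0.17], [0.52, 0.06, 0.16], [0.54, 0.05, 0.15], [0.55, 0.03, 0.14], [0.56, 0.01, 0.13], [0.57, -0.0, 0.11]]
```

Emit:
drive_tool:
  rows:
    - [0,5.2,0,-0.0098,-0.0083,0.0028,0]
    - [0,5.2,0,-0.0098,-0.0083,0.0028,0]
    - [0,5.2,0,-0.0098,-0.0083,0.0028,0]
    - [0,5.2,0,-0.0098,-0.0083,0.0028,0]
    - [0,5.2,0,-0.0098,-0.0083,0.0028,0]

```text
time: 30.42
tool_pos: [0.5454, 0.0378, 0.1497]
tcp_rot: [-0.003, -2.687, 0.001]
wrist_force: [-0.3, -0.1, 0.2]
width: 0.405
grip_force: 44.8
```

Emit:
drive_tool:
  rows:
    - [0,5.2,0,-0.0098,-0.0083,0.0028,0]
    - [0,5.2,0,-0.0098,-0.0083,0.0028,0]
    - [0,5.2,0,-0.0098,-0.0083,0.0028,0]
    - [0,5.2,0,-0.0098,-0.0083,0.0028,0]
    - [0,5.2,0,-0.0098,-0.0083,0.0028,0]
    - [0,0,0,0,0,0,0]
    - [0,0,0,0,0,0,0]

```text
time: 31.0
tool_pos: [0.5738, -0.0037, 0.1045]
tcp_rot: [-0.003, -2.228, -0.0]
wrist_force: [-0.6, -0.9, -0.3]
width: 0.406
grip_force: 44.9
```

```bash
python3 - <<'E'
from h import *
T=cur();g=T[:3,3]-.019*T[:3,2];print(g,T[:3,:3])
P=pose([.58+.0097,-.003,.0365],90,52,.019);go(P,n=8)
p=shot("wrist");save(p,"w8")
c=g+np.array([-.0097,0,-.0067])
print(np.round(proj(p,[c+[0,0,.023],c-[0,0,.023]])*1.5625))
for o in ["tin_red","tin_blue"]:
    for d in masks_of(p,o): print(o,d["score"],rect(p,d["mask"],.05))
E
```

```text
[ 0.58884899 -0.00371295  0.11606596] [[-6.10836863e-01  2.00922955e-03 -7.91753933e-01]
 [ 1.79396243e-03  9.99997725e-01  1.15364958e-03]
 [ 7.91754450e-01 -7.15685119e-04 -6.10839078e-01]]
8 x [0.008, -0.044, -0.013] [-0.00794, 9e-05, 0.00601]
[[396. 367.]
 [397. 417.]]
tin_red 0.52 (array([513.,   3.]), array([1., 0.]), -90.18770599365234)
tin_blue 0.74 (array([489.,  -3.]), array([35., 52.]), 89.81465148925781)
```

View pics/w8.png

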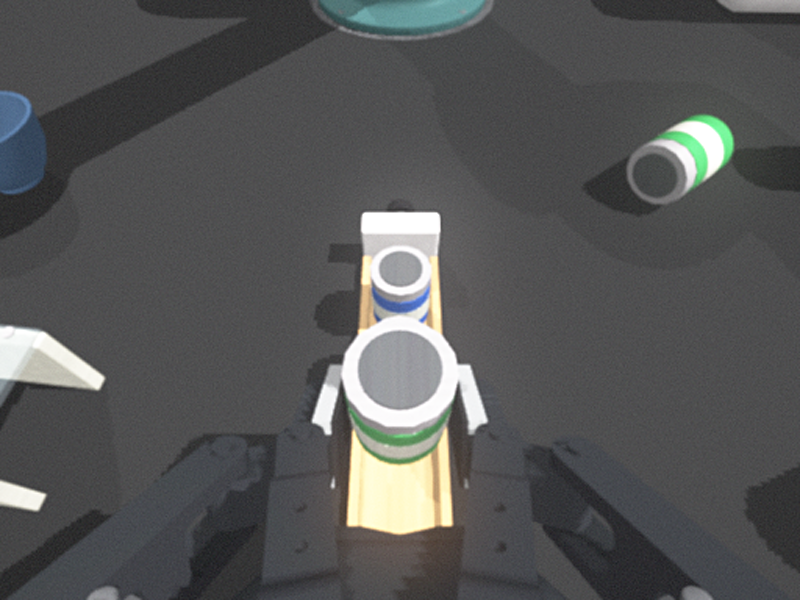

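Emit:
drive_tool:
  rows:
    - [0,0,0,-0.0079,0,0.006,0]
    - [0,0,0,-0.0079,0,0.006,0]
    - [0,0,0,-0.0079,0,0.006,0]
    - [0,0,0,-0.0079,0,0.006,0]
    - [0,0,0,-0.0079,0,0.006,0]
    - [0,0,0,-0.0079,0,0.006,0]
    - [0,0,0,-0.006,0,0.0046,0]
    - [0,0,0,-0.003,0,0.0023,0]

```text
time: 31.82
tool_pos: [0.5753, -0.0038, 0.036]
tcp_rot: [-0.001, -2.232, -0.0]
wrist_force: [0.2, -0.0, -1.1]
width: 0.404
grip_force: 44.9
```

Emit:
drive_tool:
  rows:
    - [0,0,0,-0.0008,0,0.0006,0]
    - [0,0,0,0,0,0,0]
    - [0,0,0,0,0,0,0]

```text
time: 32.07
tool_pos: [0.5765, -0.0038, 0.0372]
tcp_rot: [-0.001, -2.235, -0.0]
wrist_force: [-1.2, -0.4, -0.6]
width: 0.402
grip_force: 44.9
```

Emit:
drive_tool:
  rows:
    - [0,0,0,-0.0032,0,0.0025,0]
    - [0,0,0,-0.0032,0,0.0025,0]
    - [0,0,0,-0.0032,0,0.0025,0]
    - [0,0,0,0,0,0,0]
    - [0,0,0,0,0,0,0]

```text
time: 32.48
tool_pos: [0.5759, -0.0037, 0.0244]
tcp_rot: [-0.001, -2.234, -0.0]
wrist_force: [0.3, -1.0, -0.8]
width: 0.402
grip_force: 44.9
```

Emit:
drive_tool:
  rows:
    - [0,0,0,-0.0012,0,0.0009,0]
    - [0,0,0,0,0,0,0]
    - [0,0,0,0,0,0,0]

```text
time: 32.73
tool_pos: [0.5763, -0.0037, 0.0233]
tcp_rot: [-0.001, -2.235, -0.0]
wrist_force: [0.1, -0.6, -1.0]
width: 0.407
grip_force: 44.9
```

Emit:
drive_tool:
  rows:
    - [0,0,0,-0.0008,0,0.0006,0]
    - [0,0,0,0,0,0,0]
    - [0,0,0,0,0,0,0]

```text
time: 32.98
tool_pos: [0.5764, -0.0037, 0.0225]
tcp_rot: [-0.001, -2.235, -0.0]
wrist_force: [-0.2, -0.7, 0.3]
width: 0.406
grip_force: 45.1
```

Emit:
drive_tool:
  rows:
    - [0,0,0,-0.0008,0,0.0006,0]
    - [0,0,0,0,0,0,0]
    - [0,0,0,0,0,0,0]

```text
time: 33.23
tool_pos: [0.5765, -0.0038, 0.0225]
tcp_rot: [-0.001, -2.234, -0.0]
wrist_force: [0.4, 0.2, 5.1]
width: 0.401
grip_force: 45.3
```

Contact. Release and retract.

Emit:
drive_tool:
  rows:
    - [0,0,0,0,0,0,0.45]
    - [0,0,0,0,0,0,0.5]
    - [0,0,0,0,0,0,0.6]
    - [0,0,0,0,0,0,0.8]
    - [0,0,0,0,0,0,0.9]
    - [0,0,0,0,0,0,0.9]

```text
time: 33.73
tool_pos: [0.5762, -0.0037, 0.021]
tcp_rot: [-0.001, -2.234, -0.0]
wrist_force: [-1.0, 0.3, -0.2]
width: 0.899
grip_force: 0.0
```

Emit:
drive_tool:
  rows:
    - [0,0,0,0,0,-0.01,0.9]
    - [0,0,0,0,0,-0.02,0.9]
    - [0,0,0,0,0,-0.03,0.9]
    - [0,0,0,0.015,0,-0.03,0.9]
    - [0,0,0,0.015,0,-0.03,0.9]
    - [0,-6.5,0,0.02,0,-0.02,0.9]
    - [0,-6.5,0,0.02,0,-0.02,0.9]
    - [0,-6.5,0,0.02,0,-0.01,0.9]

```text
time: 34.4
tool_pos: [0.6499, -0.0039, 0.1966]
tcp_rot: [-0.001, -2.583, 0.0]
wrist_force: [0.3, -0.3, 2.0]
width: 0.897
grip_force: 0.0
```

Emit:
drive_tool:
  rows:
    - [0,-6.5,0,0.02,0,0,1]
    - [0,-6.5,0,0.02,0,0,1]
    - [0,-6.5,0,0.02,0,0,1]
    - [0,-6.5,0,0.02,0,-0.02,1]
    - [0,-6.5,0,0.02,0,-0.02,1]
    - [0,0,0,0,0,-0.02,1]
    - [0,0,0,0,0,-0.02,1]
    - [0,0,0,0,0,0,1]

```text
time: 35.07
tool_pos: [0.5613, -0.0037, 0.3148]
tcp_rot: [0.002, 3.131, -0.001]
wrist_force: [0.8, 0.3, 0.9]
width: 1.003
grip_force: 0.0
```

```bash
python3 - <<'E'
from h import *
print(status.read_state()["q"]);T=cur();print(T[:3,3],T[:3,2])
p=shot("wrist");save(p,"w9")
for o,z in [("tin_red",.05),("tin_blue",.05),("tin_green",.05),("drawer",.02)]:
    for d in masks_of(p,o): print(o,round(d["score"],2),rect(p,d["mask"],z),np.round(d["bbox"]))
E
```

```text
[-5.08143067e-02 -3.49109225e-04  1.74865057e+00 -2.44827326e-04
  1.38218634e+00 -1.62055603e+00]
[ 0.5612753  -0.00369693  0.31476696] [ 1.10780883e-02 -8.04206705e-04 -9.99938313e-01]
tin_red 0.9 (array([526.,  -2.]), array([34., 37.]), 89.93731689453125) [243. 112. 271. 142.]
tin_blue 0.62 (array([ 377., -302.]), array([47., 15.]), 88.8414535522461) [ 3.  0. 35. 15.]
tin_green 0.78 (array([577.,  -2.]), array([32., 43.]), 89.9510498046875) [245. 148. 269. 180.]
tin_green 0.69 (array([596., 237.]), array([52., 78.]), 18.11876106262207) [388. 155. 445. 192.]
tin_green 0.62 (array([383., 197.]), array([23., 57.]), 0.6080077886581421) [395.   0. 442.  26.]
drawer 0.69 (array([547.,  -3.]), array([ 53., 299.]), 89.70518493652344) [238.  28. 277. 227.]
```

View pics/w9.png

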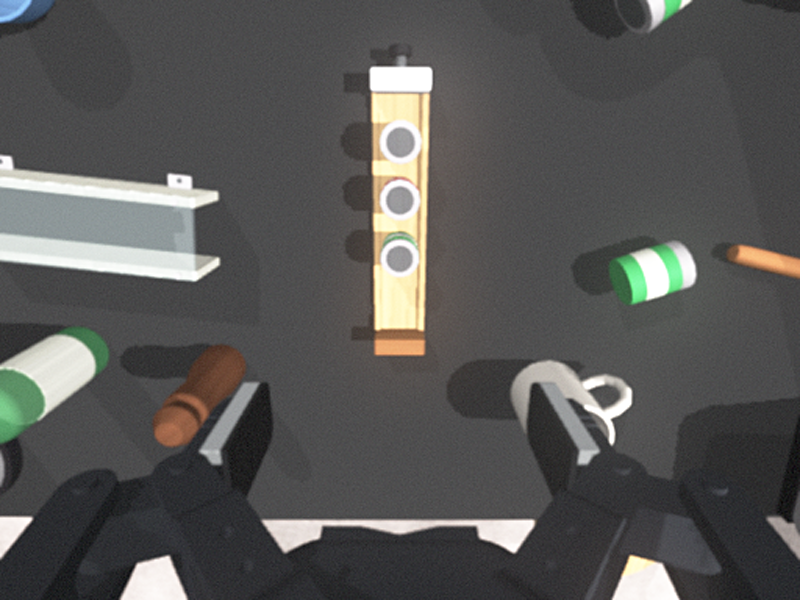

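```bash
python3 - <<'E'
from h import *
p=shot("wrist");f=lambda x,y,z:np.round(toplane(p,[[x/1.5625,y/1.5625]],z)[0],4)
print("front outer L/R",f(369.5,68,.034),f(432.5,68,.034),"inner",f(401,85,.034))
print("tail outer",f(375,354,.0),f(425,354,.0),"top",f(374,332,.034),f(426,332,.034))
print("knob",f(401,46,.018))
print("mouth roof",f(218,193,.06),f(218,260,.06))
T=cur()
A=pose([.4275,-.0035,.09],90,0);go(A)
E
```

```text
front outer L/R [ 0.4152 -0.0277] [0.4153 0.0251] inner [ 0.4283 -0.0013]
tail outer [ 0.6956 -0.0298] [0.6957 0.0254] top [ 0.6549 -0.0283] [0.6549 0.0239]
knob [ 0.3956 -0.0012]
mouth roof [ 0.5153 -0.1577] [ 0.5741 -0.1651]
7 x [-0.001, -0.022, -0.008] [0.01891, 1e-05, 0.03087]
```

```bash
python3 - <<'E'
from h import *
u=np.array([.11754,.99307])
T1=pose([.4275,-.003,.012],90,0);e=np.array([.5642,-.1916])+.293*u;print(e)
T2=pose([*e,.012],-6.75,0);X=np.real(logm(np.linalg.inv(T1)@T2));go(T2,T1,n=32)
for k in range(9):
    T=T1@expm(X*k/8);d=-T[:2,0];w=T[:2,1]
    print(np.round(T[:2,3],3),"tail corners",np.round(T[:2,3]+.263*d+.026*w,3),np.round(T[:2,3]+.263*d-.026*w,3),"knob",np.round(T[:2,3]-.029*d,3))
E
```

```text
[0.59863922 0.09936951]
32 x [0.0, 0.0, 3.023] [-0.00149, 0.00688, 0.0]
[ 0.428 -0.003] tail corners [0.69  0.023] [ 0.69  -0.029] knob [ 0.398 -0.003]
[0.436 0.024] tail corners [ 0.698 -0.006] [ 0.687 -0.057] knob [0.407 0.03 ]
[0.449 0.049] tail corners [ 0.7   -0.036] [ 0.678 -0.083] knob [0.423 0.06 ]
[0.468 0.07 ] tail corners [ 0.695 -0.065] [ 0.664 -0.107] knob [0.444 0.087]
[0.49  0.087] tail corners [ 0.684 -0.093] [ 0.645 -0.127] knob [0.471 0.108]
[0.516 0.098] tail corners [ 0.668 -0.118] [ 0.623 -0.143] knob [0.501 0.124]
[0.543 0.105] tail corners [ 0.647 -0.138] [ 0.597 -0.154] knob [0.534 0.132]
[0.571 0.105] tail corners [ 0.621 -0.154] [ 0.57  -0.159] knob [0.568 0.134]
[0.599 0.099] tail corners [ 0.594 -0.165] [ 0.542 -0.159] knob [0.602 0.128]
```

Emit:
drive_tool:
  rows:
    - [0,0,0,0.0189,0,0.0309,1]
    - [0,0,0,0.0189,0,0.0309,1]
    - [0,0,0,0.0189,0,0.0309,1]
    - [0,0,0,0.0189,0,0.0309,1]
    - [0,0,0,0.0189,0,0.0309,1]
    - [0,0,0,0.0189,0,0.0309,1]
    - [0,0,0,0.0189,0,0.0309,1]
    - [0,0,0,0,0,0,1]

```text
time: 36.03
tool_pos: [0.4163, -0.0029, 0.0822]
tcp_rot: [-0.002, -3.121, -0.002]
wrist_force: [-2.8, 0.1, -0.6]
width: 1.003
grip_force: 0.0
```

```bash
python3 - <<'E'
from h import *
T=cur();print(T[:3,3],T[:3,2])
go(pose([.4275,-.003,.009],90,0),n=4)
E
```

```text
[ 0.41630298 -0.00285124  0.08221753] [-0.02068493  0.00112571 -0.99978541]
4 x [0.016, -0.296, -0.015] [-0.00304, -5e-05, 0.01827]
```

Emit:
drive_tool:
  rows:
    - [0,-0.3,0,-0.003,0,0.0183,1]
    - [0,-0.3,0,-0.003,0,0.0183,1]
    - [0,-0.3,0,-0.003,0,0.012,1]
    - [0,-0.3,0,-0.003,0,0.005,1]
    - [0,0,0,0,0,0,1]
    - [0,0,0,0,0,0,1]

```text
time: 36.53
tool_pos: [0.4413, -0.0036, 0.0382]
tcp_rot: [0.001, 3.12, -0.0]
wrist_force: [0.5, 0.8, -0.5]
width: 1.005
grip_force: 0.0
```

```bash
python3 - <<'E'
from h import *
T=cur();print(T[:3,3],T[:3,2])
go(pose([.4275,-.003,.010],90,0),n=2)
E
```

```text
[ 0.44132992 -0.00362452  0.03824388] [ 2.12277035e-02 -2.53129589e-04 -9.99774635e-01]
2 x [-0.007, 0.608, -0.027] [0.00714, 0.00031, 0.01401]
```

Emit:
drive_tool:
  rows:
    - [0,0.6,0,0.0071,0.0003,0.012,1]
    - [0,0.6,0,0.0071,0.0003,0.012,1]
    - [0,0,0,0,0,0,1]
    - [0,0,0,0,0,0,1]
    - [0,0,0,0,0,0,1]

```text
time: 36.95
tool_pos: [0.4264, -0.003, 0.0135]
tcp_rot: [0.001, 3.141, -0.0]
wrist_force: [-1.3, -0.6, 0.6]
width: 1.001
grip_force: 0.0
```

```bash
python3 - <<'E'
from h import *
T=cur();print(T[:3,3],T[:3,2])
go(pose([.4275,-.003,.010],90,0),n=2)
p=shot("top")
for o,z in [("drawer",.02),("tin_green",.05)]:
    for d in masks_of(p,o): print(o,round(d["score"],2),rect(p,d["mask"],z),np.round(d["bbox"]))
E
```

```text
[ 0.42641778 -0.00295326  0.01350087] [ 2.53676472e-04 -2.41685700e-04 -9.99999939e-01]
2 x [-0.007, 0.007, -0.027] [-0.00054, -2e-05, 0.00175]
drawer 0.67 (array([604.,  -1.]), array([ 54., 172.]), 88.26439666748047) [265. 150. 284. 198.]
tin_green 0.6 (array([574.,  -1.]), array([28., 36.]), 88.18982696533203) [271. 171. 280. 184.]
tin_green 0.56 (array([352., 215.]), array([47., 63.]), 35.450931549072266) [205. 238. 225. 256.]
tin_green 0.54 (array([598., 247.]), array([48., 64.]), 16.87680435180664) [197. 167. 215. 185.]
```

Emit:
drive_tool:
  rows:
    - [0,0,0,0,0,0.002,0.75]
    - [0,0,0,0,0,0,0.65]
    - [0,0,0,0,0,0,0.6]
    - [0,0,0,0,0,0,0]
    - [0,0,0,0,0,0,0]
    - [0,0,0,0,0,0,0]
    - [0,0,0,0,0,0,0]
  force: 75

```text
time: 37.68
tool_pos: [0.4269, -0.003, 0.0122]
tcp_rot: [0.002, 3.141, -0.0]
wrist_force: [-2.7, -0.2, 5.5]
width: 0.588
grip_force: 78.7
```

```bash
python3 - <<'E'
from h import *
T1=cur();print(T1[:3,3],T1[:3,2])
u=np.array([.11754,.99307]);e=np.array([.5642,-.1916])+.293*u
T2=pose([*e,T1[2,3]],-6.75,0);go(T2,T1,n=40);path(T1,T2,8)
E
```

```text
[ 0.42686508 -0.00299935  0.01223952] [ 6.56933052e-04 -2.50034235e-04 -9.99999753e-01]
40 x [0.001, 0.001, 2.417] [-0.00117, 0.00552, 0.0]
path [[0.43, -0.0, 0.01], [0.44, 0.02, 0.01], [0.45, 0.05, 0.01], [0.47, 0.07, 0.01], [0.49, 0.09, 0.01], [0.52, 0.1, 0.01], [0.54, 0.1, 0.01], [0.57, 0.1, 0.01], [0.6, 0.1, 0.01]]
```

Emit:
drive_tool:
  rows:
    - [0,0,1.21,-0.0006,0.0028,0,0]
    - [0,0,1.21,-0.0006,0.0028,0,0]
    - [0,0,2.42,-0.0012,0.0055,0,0]
    - [0,0,2.42,-0.0012,0.0055,0,0]
    - [0,0,2.42,-0.0012,0.0055,0,0]
    - [0,0,2.42,-0.0012,0.0055,0,0]
    - [0,0,2.42,-0.0012,0.0055,0,0]
    - [0,0,2.42,-0.0012,0.0055,0,0]

```text
time: 38.35
tool_pos: [0.4391, 0.0336, 0.0123]
tcp_rot: [-0.466, -3.105, 0.003]
wrist_force: [-6.1, -4.2, 10.6]
width: 0.588
grip_force: 79.3
```

Emit:
drive_tool:
  rows:
    - [0,0,2.42,-0.0012,0.0055,0,0]
    - [0,0,2.42,-0.0012,0.0055,0,0]
    - [0,0,2.42,-0.0012,0.0055,0,0]
    - [0,0,2.42,-0.0012,0.0055,0,0]
    - [0,0,2.42,-0.0012,0.0055,0,0]
    - [0,0,2.42,-0.0012,0.0055,0,0]
    - [0,0,2.42,-0.0012,0.0055,0,0]
    - [0,0,2.42,-0.0012,0.0055,0,0]

```text
time: 39.02
tool_pos: [0.4651, 0.0691, 0.0123]
tcp_rot: [-0.981, -2.98, 0.005]
wrist_force: [-9.8, -2.7, 15.9]
width: 0.59
grip_force: 79.9
```

Emit:
drive_tool:
  rows:
    - [0,0,2.42,-0.0012,0.0055,0,0]
    - [0,0,2.42,-0.0012,0.0055,0,0]
    - [0,0,2.42,-0.0012,0.0055,0,0]
    - [0,0,2.42,-0.0012,0.0055,0,0]
    - [0,0,2.42,-0.0012,0.0055,0,0]
    - [0,0,2.42,-0.0012,0.0055,0,0]
    - [0,0,2.42,-0.0012,0.0055,0,0]
    - [0,0,2.42,-0.0012,0.0055,0,0]

```text
time: 39.68
tool_pos: [0.5026, 0.094, 0.0123]
tcp_rot: [-1.469, -2.772, 0.004]
wrist_force: [-9.2, 0.8, 13.5]
width: 0.592
grip_force: 79.7
```

```bash
python3 - <<'E'
from h import *
T1=cur();s=status.read_state();print(T1[:3,3],T1[:3,1],s["width"],s["q"])
u=np.array([.11754,.99307]);e=np.array([.5642,-.1916])+.293*u
T2=pose([*e,T1[2,3]],-6.75,0);go(T2,T1,n=17)
E
```

```text
[0.5026193  0.09402951 0.0122913 ] [ 0.82741615  0.56157176 -0.00443578] 0.5916712895473252 [ 1.36078700e-01  2.06251148e-01  2.12914573e+00  2.98945063e-04
  8.11254139e-01 -4.60413110e-01]
17 x [-0.017, -0.003, 2.407] [-0.00117, 0.00566, -2e-05]
```

Emit:
drive_tool:
  rows:
    - [0,0,2.41,-0.0012,0.0057,-0.0005,0]
    - [0,0,2.41,-0.0012,0.0057,-0.0005,0]
    - [0,0,2.41,-0.0012,0.0057,0,0]
    - [0,0,2.41,-0.0012,0.0057,0,0]
    - [0,0,2.41,-0.0012,0.0057,0,0]
    - [0,0,2.41,-0.0012,0.0057,0,0]
    - [0,0,2.41,-0.0012,0.0057,0,0]
    - [0,0,2.41,-0.0012,0.0057,0,0]

```text
time: 40.35
tool_pos: [0.5505, 0.1052, 0.0124]
tcp_rot: [1.913, 2.491, 0.0]
wrist_force: [0.8, 0.8, -2.9]
width: 0.59
grip_force: 78.1
```

Emit:
drive_tool:
  rows:
    - [0,0,2.41,-0.0012,0.0057,0,0]
    - [0,0,2.41,-0.0012,0.0057,0,0]
    - [0,0,2.41,-0.0012,0.0057,0,0]
    - [0,0,2.41,-0.0012,0.0057,0,0]
    - [0,0,2.41,-0.0012,0.0057,0,0]
    - [0,0,2.41,-0.0012,0.0057,0,0]
    - [0,0,2.41,-0.0012,0.0057,0,0]
    - [0,0,2.41,-0.0012,0.0057,0,0]

```text
time: 41.02
tool_pos: [0.5968, 0.1006, 0.0123]
tcp_rot: [2.303, 2.135, 0.001]
wrist_force: [1.7, -0.7, -2.7]
width: 0.589
grip_force: 78.1
```

Emit:
drive_tool:
  rows:
    - [0,0,1.6,-0.0008,0.0036,0,0]
    - [0,0,0,0,0,0,0]
    - [0,0,0,0,0,0,0]
    - [0,0,0,0,0,0,0]

```text
time: 41.35
tool_pos: [0.5995, 0.0996, 0.0124]
tcp_rot: [2.331, 2.106, -0.0]
wrist_force: [1.6, 0.2, -4.2]
width: 0.59
grip_force: 78.2
```

```bash
cat > chk.py <<'E'
from h import *
T1=cur();s=status.read_state();print(s["time"],T1[:3,3],np.degrees(np.arctan2(T1[1,1],T1[0,1])),T1[:3,2],s["width"],s["wrist_force"])
u=np.array([.11754,.99307]);d=T1[:2,3]-[.5642,-.1916];print("dist from mouth",d@u,"lateral",d@[u[1],-u[0]])
E
python3 - <<'E'
exec(open("chk.py").read())
p=shot("top")
for o,z in [("drawer",.02),("sleeve",.06)]:
    for d in masks_of(p,o): print(o,round(d["score"],2),rect(p,d["mask"],z),np.round(d["bbox"]))
q=shot("wrist")
for o,z in [("drawer",.02),("sleeve",.06),("tin_red",.05),("tin_green",.05),("tin_blue",.05)]:
    for d in masks_of(q,o): print(o,round(d["score"],2),rect(q,d["mask"],z),np.round(d["bbox"]))
# composite into a single picture
a=cv2.cvtColor(p["color"],cv2.COLOR_RGB2BGR)[155:215,250:410];a=cv2.resize(a,(800,300),interpolation=cv2.INTER_CUBIC)
s=shot("scene");b=cv2.cvtColor(s["color"],cv2.COLOR_RGB2BGR)[80:230,160:310];b=cv2.resize(b,(400,300),interpolation=cv2.INTER_CUBIC)
c=cv2.resize(cv2.cvtColor(q["color"],cv2.COLOR_RGB2BGR),(400,300));cv2.imwrite("pics/c1.png",np.vstack([a,np.hstack([b,c])]))
E
```

```text
41.35 [0.59948222 0.09959325 0.01238184] -5.797137463409959 [ 2.30370290e-04 -5.52889021e-04 -9.99999821e-01] 0.590408112950953 [ 1.55594657  0.21082472 -4.20111818]
dist from mouth 0.2933223518451736 lateral 0.0008108600779822097
drawer 0.71 (array([580., -64.]), array([198.,  60.]), 85.89508819580078) [254. 171. 321. 187.]
sleeve 0.76 (array([ 537., -310.]), array([260.,  99.]), 83.70639038085938) [326. 171. 402. 200.]
drawer 0.8 (array([598.,  88.]), array([87., 57.]), 83.11392211914062) [204. 197. 310. 335.]
tin_green 0.86 (array([602., 208.]), array([ 6., 22.]), 84.06010437011719) [193.   0. 264.  21.]
tin_blue 0.95 (array([598.,  86.]), array([29., 28.]), 84.14236450195312) [227. 288. 289. 344.]
```

Emit:
drive_tool:
  rows:
    - [0,0,0.5,0,-0.0004,0,0]
    - [0,0,0.5,0,-0.0004,0,0]
    - [0,0,0,-0.004,0,0,0]
    - [0,0,0,-0.006,0,0,0]
    - [0,0,0,-0.006,0,0,0]
    - [0,0,0,-0.004,0,0,0]
    - [0,0,0,0,0,0,0]
    - [0,0,0,0,0,0,0]

```text
time: 42.52
tool_pos: [0.5962, 0.0789, 0.0126]
tcp_rot: [2.351, 2.083, -0.001]
wrist_force: [-0.2, -1.4, -3.3]
width: 0.59
grip_force: 78.2
```

```bash
python3 - <<'E'
exec(open("chk.py").read())
p=shot("scene")
for o,z in [("drawer",.02),("sleeve",.06),("tin_red",.05),("tin_green",.05),("tin_blue",.05)]:
    for d in masks_of(p,o): print(o,round(d["score"],2),rect(p,d["mask"],z),np.round(d["bbox"]))
a=cv2.imread("pics/c1.png");b=cv2.cvtColor(p["color"],cv2.COLOR_RGB2BGR)[80:230,160:310];
t=shot("top");c=cv2.cvtColor(t["color"],cv2.COLOR_RGB2BGR)[155:215,250:410]
a[300:,:400]=cv2.resize(b,(400,300),interpolation=cv2.INTER_CUBIC);a[:300]=cv2.resize(c,(800,300),interpolation=cv2.INTER_CUBIC);cv2.imwrite("pics/c2.png",a)
E
```

```text
42.5167 [0.59617372 0.07885377 0.0125677 ] -6.928048525428539 [-2.03172698e-04 -9.47971175e-04 -9.99999530e-01] 0.589883432232267 [-0.20797232 -1.40707385 -3.32031685]
dist from mouth 0.27233772076103785 lateral -3.699387593880889e-05
drawer 0.98 (array([ 578., -105.]), array([174.,  52.]), 81.59249877929688) [206. 163. 257. 237.]
sleeve 0.87 (array([ 561., -299.]), array([288.,  97.]), 83.72882843017578) [169.  99. 218. 172.]
tin_red 0.6 (array([597., -11.]), array([51., 18.]), 57.99503707885742) [228. 198. 234. 211.]
tin_green 0.76 (array([610., 257.]), array([50., 69.]), 20.976591110229492) [265. 262. 293. 288.]
tin_green 0.74 (array([585., -62.]), array([60., 33.]), 58.497222900390625) [220. 177. 230. 198.]
tin_green 0.74 (array([364., 226.]), array([54., 64.]), 36.749755859375) [330. 212. 355. 237.]
```

View pics/c2.png

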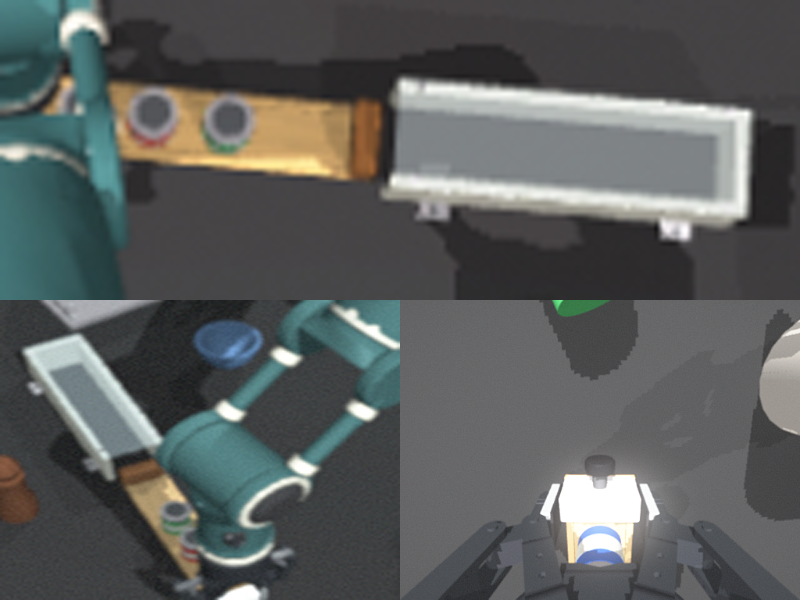

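Emit:
drive_tool:
  rows:
    - [0,0,-0.2,-0.004,0,0,0]
    - [0,0,0,-0.005,0,0,0]
    - [0,0,0,-0.005,0,0,0]
    - [0,0,0,-0.005,0,0,0]
    - [0,0,0,-0.005,0,0,0]
    - [0,0,0,-0.005,0,0,0]
    - [0,0,0,-0.005,0,0,0]
    - [0,0,0,-0.005,0,0,0]

```text
time: 43.53
tool_pos: [0.592, 0.0405, 0.0128]
tcp_rot: [2.347, 2.088, 0.001]
wrist_force: [0.6, 1.5, -2.8]
width: 0.591
grip_force: 78.2
```

```bash
python3 chk.py
```

```text
43.5333 [0.59201269 0.04051385 0.01283308] -6.691193595031864 [ 7.52163547e-04 -2.33342541e-04 -9.99999690e-01] 0.5911018998697701 [ 0.58195585  1.51759734 -2.84261509]
dist from mouth 0.2337744058153782 lateral 0.00033728752391351514
```

Emit:
drive_tool:
  rows:
    - [0,0,0,-0.006,0,0,0]
    - [0,0,0,-0.007,0,0,0]
    - [0,0,0,-0.007,0,0,0]
    - [0,0,0,-0.007,0,0,0]
    - [0,0,0,-0.007,0,0,0]
    - [0,0,0,-0.007,0,0,0]
    - [0,0,0,-0.007,0,0,0]
    - [0,0,0,-0.007,0,0,0]

```text
time: 44.2
tool_pos: [0.5856, -0.0142, 0.0128]
tcp_rot: [2.347, 2.088, 0.0]
wrist_force: [0.6, 1.3, -2.7]
width: 0.594
grip_force: 78.2
```

Emit:
drive_tool:
  rows:
    - [0,0,0,-0.007,0,0,0]
    - [0,0,0,-0.007,0,0,0]
    - [0,0,0,-0.007,0,0,0]
    - [0,0,0,-0.007,0,0,0]
    - [0,0,0,-0.007,0,0,0]
    - [0,0,0,-0.007,0,0,0]
    - [0,0,0,-0.007,0,0,0]
    - [0,0,0,-0.005,0,0,0]

```text
time: 44.87
tool_pos: [0.5793, -0.068, 0.0128]
tcp_rot: [2.347, 2.088, 0.0]
wrist_force: [0.3, 1.4, -2.8]
width: 0.586
grip_force: 78.2
```

```bash
python3 - <<'E'
exec(open("chk.py").read())
p=shot("scene")
for o,z in [("drawer",.02),("sleeve",.06),("tin_red",.05),("tin_green",.05),("tin_blue",.05)]:
    for d in masks_of(p,o): print(o,round(d["score"],2),rect(p,d["mask"],z),np.round(d["bbox"]))
E
```

```text
44.8667 [ 0.57927285 -0.06798324  0.0128063 ] -6.689971843385673 [ 6.29840954e-04 -3.85497964e-04 -9.99999727e-01] 0.5859227196708904 [ 0.2595471   1.3823726  -2.81729365]
dist from mouth 0.12453176195945959 lateral 0.00043848158152044514
drawer 0.74 (array([576., -66.]), array([58., 42.]), 38.58584213256836) [204. 166. 234. 199.]
sleeve 0.76 (array([ 567., -300.]), array([292.,  94.]), 78.80662536621094) [168.  98. 209. 168.]
tin_red 0.38 (array([ 564., -307.]), array([300.,  99.]), 80.48751831054688) [170.  96. 212. 170.]
tin_green 0.67 (array([610., 257.]), array([49., 67.]), 20.38561248779297) [270. 264. 290. 289.]
tin_green 0.6 (array([364., 225.]), array([56., 63.]), 35.62346649169922) [331. 209. 355. 235.]
```

Emit:
drive_tool:
  rows:
    - [0,0,0,-0.006,0,0,0]
    - [0,0,0,-0.007,0,0,0]
    - [0,0,0,-0.007,0,0,0]
    - [0,0,0,-0.007,0,0,0]
    - [0,0,0,-0.007,0,0,0]
    - [0,0,0,-0.007,0,0,0]
    - [0,0,0,-0.007,0,0,0]
    - [0,0,0,-0.007,0,0,0]

```text
time: 45.83
tool_pos: [0.5729, -0.1226, 0.0128]
tcp_rot: [2.347, 2.088, 0.0]
wrist_force: [1.7, 1.2, -3.7]
width: 0.589
grip_force: 78.2
```

Emit:
drive_tool:
  rows:
    - [0,0,0,-0.007,0,0,0]
    - [0,0,0,-0.007,0,0,0]
    - [0,0,0,-0.007,0,0,0]
    - [0,0,0,-0.006,0,0,0]
    - [0,0,0,-0.004,0,0,0]
    - [0,0,0,-0.002,0,0,0]
    - [0,0,0,0,0,0,0]

```text
time: 46.42
tool_pos: [0.5691, -0.1553, 0.0128]
tcp_rot: [2.347, 2.087, -0.0]
wrist_force: [-1.0, -1.3, -2.9]
width: 0.588
grip_force: 78.2
```

```bash
python3 chk.py
```

```text
46.4167 [ 0.56905432 -0.15527939  0.01282546] -6.691035429046558 [ 6.08429145e-04 -8.73275734e-04 -9.99999434e-01] 0.5884139135558341 [-1.01933263 -1.26988091 -2.89748077]
dist from mouth 0.03663948996903817 lateral 0.0005515553108686516
```

Emit:
drive_tool:
  rows:
    - [0,0,0,-0.003,0,0,0]
    - [0,0,0,-0.003,0,0,0]
    - [0,0,0,-0.003,0,0,0]
    - [0,0,0,-0.002,0,0,0]
    - [0,0,0,-0.001,0,0,0]
    - [0,0,0,0,0,0,0]

```text
time: 46.92
tool_pos: [0.5678, -0.1668, 0.0128]
tcp_rot: [2.346, 2.088, 0.0]
wrist_force: [-0.3, -0.2, -2.2]
width: 0.594
grip_force: 78.2
```

Emit:
drive_tool:
  rows:
    - [0,0,0,-0.001,0,0,0]
    - [0,0,0,-0.001,0,0,0]
    - [0,0,0,0,0,0,0]

```text
time: 47.17
tool_pos: [0.5675, -0.1685, 0.0128]
tcp_rot: [2.346, 2.088, 0.0]
wrist_force: [0.1, 0.9, -3.4]
width: 0.59
grip_force: 78.2
```

Emit:
drive_tool:
  rows:
    - [0,0,0,-0.001,0,0,0]
    - [0,0,0,-0.001,0,0,0]
    - [0,0,0,0,0,0,0]

```text
time: 47.42
tool_pos: [0.5673, -0.1705, 0.0128]
tcp_rot: [2.346, 2.088, 0.0]
wrist_force: [-0.7, 1.2, -3.6]
width: 0.587
grip_force: 78.2
```

Emit:
drive_tool:
  rows:
    - [0,0,0,-0.001,0,0,0]
    - [0,0,0,0,0,0,0]
    - [0,0,0,0,0,0,0]

```text
time: 47.67
tool_pos: [0.5671, -0.1712, 0.0128]
tcp_rot: [2.347, 2.088, 0.001]
wrist_force: [-0.2, 2.6, -3.3]
width: 0.587
grip_force: 78.2
```

Emit:
drive_tool:
  rows:
    - [0,0,0,-0.001,0,0,0]
    - [0,0,0,0,0,0,0]
    - [0,0,0,0,0,0,0]

```text
time: 47.92
tool_pos: [0.567, -0.1712, 0.0126]
tcp_rot: [-2.346, -2.088, -0.002]
wrist_force: [0.8, 5.9, -2.6]
width: 0.583
grip_force: 78.3
```

Emit:
drive_tool:
  rows:
    - [0,0,0,-0.001,0,0,0]
    - [0,0,0,0,0,0,0]
    - [0,0,0,0,0,0,0]

```text
time: 48.17
tool_pos: [0.5668, -0.1712, 0.0125]
tcp_rot: [-2.346, -2.087, -0.003]
wrist_force: [0.4, 11.1, -2.6]
width: 0.588
grip_force: 78.3
```

Emit:
drive_tool:
  rows:
    - [0,0,0,0.001,0,0.0003,0]
    - [0,0,0,0.0005,0,0.0003,0]
    - [0,0,0,0,0,0,0.62]
    - [0,0,0,0,0,0,0.68]
    - [0,0,0,0,0,0,0.8]
    - [0,0,0,0,0,0,0.8]

```text
time: 48.67
tool_pos: [0.5678, -0.1727, 0.0129]
tcp_rot: [2.346, 2.086, 0.001]
wrist_force: [-0.4, -0.3, -0.3]
width: 0.8
grip_force: 0.0
```

Emit:
drive_tool:
  rows:
    - [0,0,0,0,0,-0.01,0.8]
    - [0,0,0,0,0,-0.03,0.8]
    - [0,0,0,0,0,-0.04,0.9]
    - [0,0,0,0.03,0,-0.03,1]
    - [0,0,0,0.03,0,-0.03,1]
    - [0,0,0,0.02,0,-0.03,1]
    - [0,0,0,0,0,0,1]
    - [0,0,0,0,0,0,1]

```text
time: 49.33
tool_pos: [0.5785, -0.0931, 0.1852]
tcp_rot: [2.34, 2.086, 0.007]
wrist_force: [0.7, -0.7, -0.4]
width: 0.997
grip_force: 0.0
```

```bash
python3 - <<'E'
exec(open("chk.py").read())
u=np.array([.11754,.99307]);v=np.array([u[1],-u[0]])
for k in range(2):
  p=shot("wrist")
  for o,z in [("drawer",.034),("sleeve",.06),("tin_red",.05),("tin_green",.05),("tin_blue",.05)]:
    for d in masks_of(p,o):
        print(o,round(d["score"],2),np.round(d["bbox"]))
# expected pixel rows for front block outer top edge at home (28mm out), +-6mm
M=np.array([.5642,-.1916])
for s in(.016,.022,.028,.034,.040): print(s,np.round(proj(p,[[*(M+s*u+w*.026*v),.034] for w in(-1,1)]),1).tolist())
print("mouth corners",np.round(proj(p,[[*(M+w*.038*v),.06] for w in(-1,1)]),1).tolist(),"knob tip",np.round(proj(p,[*(M+.048*u),.018]),1))
g=p["color"].astype(int)
c=int(proj(p,[*(M+.028*u),.034])[0,0])
print(c,[(r,g[r,c-14:c-8].mean(0).astype(int).tolist()) for r in range(110,200,2)])
cv2.imwrite("pics/end.png",cv2.cvtColor(p["color"],cv2.COLOR_RGB2BGR))
E
```

```text
49.3333 [ 0.57847731 -0.09310834  0.18523039] -6.564385523493317 [ 0.00768859 -0.00202932 -0.99996838] 0.9973472923395115 [ 0.69825413 -0.71659866 -0.42889372]
dist from mouth 0.09948726902559532 lateral 0.0026016579728665276
drawer 0.61 [231. 210. 277. 266.]
sleeve 0.65 [216. 240. 294. 343.]
tin_green 0.22 [217. 242. 291. 340.]
tin_blue 0.67 [240. 251. 271. 269.]
drawer 0.61 [232. 214. 282. 269.]
sleeve 0.83 [221. 244. 298. 340.]
0.016 [[233.7, 246.0], [279.4, 246.1]]
0.022 [[233.5, 241.3], [279.6, 241.4]]
0.028 [[233.4, 236.6], [279.7, 236.6]]
0.034 [[233.3, 231.8], [279.9, 231.8]]
0.04 [[233.1, 226.9], [280.0, 227.0]]
mouth corners [[221.0, 271.5], [292.1, 271.6]] knob tip [[256.6 214.5]]
256 [(110, [119, 118, 120]), (112, [118, 118, 118]), (114, [120, 120, 120]), (116, [118, 119, 120]), (118, [119, 118, 119]), (120, [120, 120, 121]), (122, [118, 119, 120]), (124, [118, 118, 119]), (126, [120, 120, 121]), (128, [120, 119, 120]), (130, [118, 118, 119]), (132, [120, 119, 120]), (134, [120, 119, 120]), (136, [118, 119, 120]), (138, [119, 119, 120]), (140, [120, 119, 120]), (142, [118, 119, 120]), (144, [117, 116, 118]), (146, [117, 117, 118]), (148, [120, 119, 121]), (150, [119, 119, 121]), (152, [120, 120, 121]), (154, [119, 118, 121]), (156, [121, 121, 122]), (158, [119, 119, 121]), (160, [118, 118, 120]), (162, [121, 121, 122]), (164, [120, 120, 120]), (166, [122, 121, 123]), (168, [121, 120, 121]), (170, [121, 121, 122]), (172, [121, 121, 122]), (174, [121, 122, 122]), (176, [122, 121, 123]), (178, [122, 123, 123]), (180, [122, 122, 124]), (182, [125, 124, 125]), (184, [124, 124, 125]), (186, [126, 125, 126]), (188, [126, 126, 126]), (190, [127, 126, 127]), (192, [127, 126, 127]), (194, [128, 127, 128]), (196, [129, 129, 129]), (198, [129, 128, 128])]
```

```bash
python3 - <<'E'
from h import *
p=shot("wrist");g=p["color"].astype(int)
print([(r,int(g[r,241:247].mean()),int(g[r,266:271].mean())) for r in range(222,280)])
u=np.array([.11754,.99307]);v=np.array([u[1],-u[0]]);M=np.array([.5642,-.1916])
for s in(.022,.028,.034): print(s,np.round(proj(p,[[*(M+s*u),z] for z in(.034,0)])[:,1],1),"inner",np.round(proj(p,[*(M+(s-.018)*u),.034])[0,1],1))
A=cur();A[:3,3]+=[.0,.10,.16];go(A,n=6)
E
```

```text
[(222, 210, 217), (223, 254, 254), (224, 255, 255), (225, 255, 255), (226, 255, 255), (227, 255, 255), (228, 255, 255), (229, 255, 255), (230, 255, 255), (231, 255, 255), (232, 255, 255), (233, 255, 255), (234, 255, 255), (235, 255, 255), (236, 255, 255), (237, 255, 255), (238, 255, 255), (239, 255, 255), (240, 255, 255), (241, 255, 255), (242, 255, 255), (243, 255, 255), (244, 255, 255), (245, 255, 255), (246, 255, 255), (247, 255, 255), (248, 255, 255), (249, 255, 255), (250, 228, 223), (251, 227, 225), (252, 233, 231), (253, 246, 239), (254, 254, 247), (255, 253, 252), (256, 253, 253), (257, 253, 252), (258, 252, 252), (259, 241, 249), (260, 234, 242), (261, 235, 236), (262, 240, 238), (263, 245, 241), (264, 248, 245), (265, 252, 249), (266, 253, 251), (267, 254, 253), (268, 254, 254), (269, 253, 254), (270, 249, 253), (271, 249, 250), (272, 247, 247), (273, 245, 246), (274, 246, 246), (275, 248, 247), (276, 249, 249), (277, 250, 250), (278, 252, 252), (279, 253, 252)]
0.022 [241.1 227.8] inner 255.0
0.028 [236.4 223.4] inner 250.4
0.034 [231.6 219. ] inner 245.8
6 x [0.0, -0.0, -0.0] [0.01655, -0.00194, -0.02667]
```

Emit:
drive_tool:
  rows:
    - [0,0,0,0.0166,-0.0019,-0.0267,1]
    - [0,0,0,0.0166,-0.0019,-0.0267,1]
    - [0,0,0,0.0166,-0.0019,-0.0267,1]
    - [0,0,0,0.0166,-0.0019,-0.0267,1]
    - [0,0,0,0.0166,-0.0019,-0.0267,1]
    - [0,0,0,0.0166,-0.0019,-0.0267,1]
    - [0,0,0,0,0,0,1]
    - [0,0,0,0,0,0,1]

```text
time: 50.65
tool_pos: [0.5775, 0.0076, 0.3441]
tcp_rot: [2.342, 2.088, 0.006]
wrist_force: [0.3, -0.4, -0.3]
width: 0.998
grip_force: 0.0
```

```bash
python3 - <<'E'
from h import *
u=np.array([.11754,.99307]);M=np.array([.5642,-.1916])
for n in("wrist","top","scene"):
  p=shot(n)
  for o in ("tin_red","tin_green","tin_blue"):
    for d in masks_of(p,o):
        if d["score"]<.25: continue
        r=rect(p,d["mask"],.05);c=np.array(r[0])/1000-M
        print(n,o,round(d["score"],2),r[:2],"depth",round(-(c@u),3))
# dark lid discs along the centreline (z=.05) seen by wrist and top cams
for n in("wrist","top"):
  p=shot(n);g=cv2.cvtColor(p["color"],cv2.COLOR_RGB2GRAY)
  D=np.arange(0,.24,.006);q=np.round(proj(p,[[*(M-d*u),.05] for d in D])).astype(int)
  print(n,[(int(d*1000),p["color"][y,x].tolist()) for d,(x,y) in zip(D,q) if 0<=y<384])
E
```

```text
wrist tin_green 0.65 (array([363., 213.]), array([48., 82.])) depth -0.378
wrist tin_blue 0.51 (array([ 564., -186.]), array([18., 30.])) depth -0.006
top tin_green 0.48 (array([597., 248.]), array([49., 65.])) depth -0.44
scene tin_green 0.97 (array([610., 258.]), array([51., 71.])) depth -0.452
scene tin_green 0.72 (array([623., 463.]), array([233.,  63.])) depth -0.657
scene tin_green 0.7 (array([365., 224.]), array([52., 61.])) depth -0.389
scene tin_blue 0.58 (array([ 577., -186.]), array([15., 22.])) depth -0.007
wrist [(0, [153, 179, 232]), (6, [161, 182, 209]), (12, [207, 216, 216]), (18, [214, 221, 222]), (24, [178, 186, 190]), (30, [182, 190, 191]), (36, [176, 185, 187]), (42, [184, 193, 194]), (48, [215, 174, 173]), (54, [211, 153, 152]), (60, [198, 210, 213]), (66, [212, 220, 221]), (72, [176, 183, 187]), (78, [178, 187, 191]), (84, [175, 187, 188]), (90, [178, 187, 192]), (96, [219, 226, 226]), (102, [148, 203, 170]), (108, [162, 207, 179]), (114, [202, 210, 211]), (120, [217, 224, 225]), (126, [167, 177, 181]), (132, [168, 179, 184]), (138, [171, 180, 180]), (144, [168,
[... 588 characters left out ...]
45, 147]), (66, [170, 175, 181]), (72, [146, 155, 159]), (78, [146, 154, 159]), (84, [146, 155, 159]), (90, [149, 157, 162]), (96, [207, 204, 200]), (102, [217, 200, 169]), (108, [211, 197, 170]), (114, [150, 172, 163]), (120, [169, 174, 180]), (126, [146, 155, 160]), (132, [146, 154, 159]), (138, [146, 154, 158]), (144, [146, 155, 160]), (150, [201, 197, 190]), (156, [218, 200, 170]), (162, [218, 200, 170]), (168, [212, 196, 165]), (174, [212, 196, 165]), (180, [211, 195, 164]), (186, [214, 198, 168]), (192, [209, 194, 164]), (198, [211, 194, 165]), (204, [211, 193, 164]), (210, [200, 187, 159]), (216, [157, 146, 133]), (222, [184, 159, 139]), (228, [183, 159, 139]), (234, [185, 161, 139])]
```

```bash
python3 -c "
from workcell import workorder;print(workorder.finish_job())"
```

```text
the job is handed in; nothing more can be done
None
```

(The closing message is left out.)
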